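# Fold up the photo box and present the specimen ball turned a quarter

## Task

To photograph another side of the amber specimen ball, first fold the three hinged flaps of the white photo box fully upright. Then pick the steel dish up by its stirrup grip, turn it a quarter turn (either way) from how it stood on its cork mat, keeping it level and the loose ball in the middle of the dish all the way, and hold it still in the middle of the box, with the whole dish below the tops of the walls but clear of the floor. Finish while still holding it there, and leave everything else on the bench where it is.

Things in the scene. Friction and masses are not known exactly. Their poses are not given: they have to be found in the camera images.
- box: the fold-up photo box of plain white plastic, fixed to the bench. Its 140 x 140 mm base plate is 12 mm thick; origin at the centre of the base's underside, z up. A rigid 4 mm wall stands along its +x side, its top 72 mm above the bench. Its other three sides have hinged flaps; erected, they are 4 mm walls whose tops are 70 mm above the bench and that enclose 136 x 136 mm (walls centred 70 mm from the origin).
- flap_front (a joint): angle of the flap on the box's -x side: 0 = lying out level, 1.571 = upright (its stop). A stiff hinge keeps it at whatever angle it is left; it takes about 0.05 N m (1 to 2 N near the edge) to turn it. The flap is a white plate 130 mm wide, 4 mm thick, reaching 60 mm from its hinge; it starts partly raised, so there is room under its outer edge to push it up from outside.
- flap_front_hinge (a point): middle of that flap's hinge line, on the edge of the box's -x side, 70 mm from the box's origin and 10 mm above the bench (the flap's mid-thickness turns about it)
- flap_front_edge (a point): middle of that flap's free edge, 60 mm from the hinge
- flap_left (a joint): angle of the flap on the box's +y side: 0 = lying out level, 1.571 = upright (its stop). A stiff hinge keeps it at whatever angle it is left; it takes about 0.05 N m (1 to 2 N near the edge) to turn it. The flap is a white plate 130 mm wide, 4 mm thick, reaching 60 mm from its hinge; it starts partly raised, so there is room under its outer edge to push it up from outside.
- flap_left_hinge (a point): middle of that flap's hinge line, on the edge of the box's +y side, 70 mm from the box's origin and 10 mm above the bench (the flap's mid-thickness turns about it)
- flap_left_edge (a point): middle of that flap's free edge, 60 mm from the hinge
- flap_right (a joint): angle of the flap on the box's -y side: 0 = lying out level, 1.571 = upright (its stop). A stiff hinge keeps it at whatever angle it is left; it takes about 0.05 N m (1 to 2 N near the edge) to turn it. The flap is a white plate 130 mm wide, 4 mm thick, reaching 60 mm from its hinge; it starts partly raised, so there is room under its outer edge to push it up from outside.
- flap_right_hinge (a point): middle of that flap's hinge line, on the edge of the box's -y side, 70 mm from the box's origin and 10 mm above the bench (the flap's mid-thickness turns about it)
- flap_right_edge (a point): middle of that flap's free edge, 60 mm from the hinge
- mat: square cork mat, 130 x 130 x 8 mm, fixed on the bench; origin at the centre of its underside. The dish starts standing on its middle with the dish's x and y axes along the mat's x and y.
- dish: shallow round steel dish, 106 mm across and 15 mm high, 0.13 to 0.25 kg, loose; origin at the centre of its underside. A rigid steel-wire stirrup rises from its rim at +y and -y (wire 6 mm thick, 111 mm over its outside, in the dish's y-z plane) and carries a grip block over the middle of the dish. The inside is 3 mm above the underside at the middle, flat to 16 mm out, then sloping up to the rim.
- dish_grip (a point): centre of the black grip block of the stirrup, 100 mm above the dish's underside on its axis; the block is 16 mm along the dish's x, 60 mm along its y, 24 mm high, and is pinched from above across its 16 mm
- ball_center (a point): centre of the loose amber resin ball, 26 mm diameter, 14 g, lying in the middle of the dish
- petri: bystander, to be left where it is: open round glass dish, 90 mm across, 16 mm high; origin at the centre of its underside
- forceps: bystander, to be left where it is: steel forceps lying flat, 120 mm long; origin at the centre of its underside
- jar_big: bystander, to be left where it is: large specimen jar, 72 mm across, 125 mm high; origin at the centre of its underside
- jar_small: bystander, to be left where it is: small stoppered glass bottle, 52 mm across, 95 mm high; origin at the centre of its underside
- clamp: bystander, to be left where it is: steel ring-handled clamp lying flat, 150 mm long; origin at the centre of its underside
- spatula: bystander, to be left where it is: steel lab spatula lying flat, 170 mm long; origin at the centre of its underside
- beaker: bystander, to be left where it is: glass beaker, 64 mm across, 75 mm high; origin at the centre of its underside
Mind the look-alikes: they are no part of the job. Of the things like the dish, leave any that is purple; of the rest the larger one is meant.

How it is judged:
By the outcome, as a careful person would: the job done as asked, in the order asked, and still so for the second after the job is handed in, while the arm keeps its last pose, push and grip.
It also fails if it takes over 72 s, if anything falls off the work surface, if the arm or the gripper's body presses on something with over 40 N, if the wrist force passes 120 N, or if a joint passes its speed limit or range.

## Robot

A 6-joint arm with a two-finger parallel gripper is mounted at the origin on the work surface. World frame = base frame: x ahead of the robot, y to its left, z up, the work surface at z = 0. Lengths are in mm, angles in rad, forces in N, time in s.
With the tool pointing down it reaches from about 275 to 750 mm from the base axis. Payload 10.2 kg.
Tool frame: the origin (TCP) lies midway between the tips of the shut fingers; the grasp point (between the pads) lies grasp_offset behind it (grasp_offset is the distance from the TCP to the grasp point, in mm); x points along the fingers, z is the direction in which the jaws open and shut, and the axes are right-handed (so a half turn about x gives the same grasp; the last joint's range is limited). The gripper opens to 85 mm and grips with 20 to 120 N. Pads are 22 mm wide; open, the fingers measure 114 mm over their backs; the gripper's body (76 mm by 85 mm) begins 54 mm behind the grasp point. The pads swing forward as they close: fully open they stand 13 mm farther back than shut.
Start: joints at [-1.344, 0.313, 1.498, -0, 1.331, -0.223], TCP at [228.251, -472.792, 231.294] pointing down, gripper open.
Joint ranges: [-2.94, 2.94], [-0.97, 2.17], [0.19, 2.56], [-1.23, 4.37], [0.02, 3.11], [-2.88, 2.88]. Speed limits (rad/s): [2.39, 2.39, 3.01, 3.14, 3.14, 3.14].

## Interface

Orientations are given as a unit quaternion [w, x, y, z].
In Python, from rig import sense, capture, calibration, finish_job, grasp_offset gives the robot as it stands.
- The arm moves only by the shell command python3 -m jog 'ROWS' [FORCE]. ROWS is JSON, a list of rows, each an object with "linear": the shift along the tool's x, y, z scaled (see below), a list of three; "rotation": the turn, a rotation vector about the tool's x, y, z scaled (see below), a list of three; "grip": the finger opening in mm, from 0 to 85.4. A call has 1 to 20 rows; each row is the pose to reach, as a shift and turn from the pose measured when the call began, along the tool's axes at that moment; what a row does not reach only later rows make up. The controller multiplies each number of a shift by 0.3 m and each number of a turn by 0.5 rad. A row lasts 1/12 s, in which the tool goes at most 41.7 mm and 7.16 degrees, less where a joint would pass 70% of its speed; a pose out of reach is approached as far as the arm can. A call with a number of a shift or a turn outside -1 to 1 is refused whole. A call with a gripper value outside its range is refused whole. The fingers move at their own pace and stop on an object; FORCE is the grip in N (left out, the last holds). Time passes only in rows, so rows that repeat a pose let the fingers close. It gives the time, the measured TCP pose, the force and the opening at its end, in the units of the state.
- sense(): the state, without advancing time (a new reading comes with each control period).
- capture(name): name is "scene" or "top"; returns (picture, depth): 420x560x3 uint8, red, green, blue; 420x560 float32, mm along the optical axis (not along the pixel's ray), 0 where there is no reading.
- calibration(name): a dict with "intrinsics" (3x3 intrinsics, pixels), "world_from_camera" (4x4, takes a point from camera to world coordinates). Camera axes: x right, y up, looking along -z (the intrinsics and any distortion apply to the point x, -y, -z); pixel columns grow to the right and rows downward; lengths in mm; the calibration is good to about 2 mm. A picture is of the moment at which its call begins. calibration takes no time and is no camera call.
- finish_job(): hands the job in, once; it reports no verdict.
The state is a dict: "time_s": time; "joints": joint angles; "dq": joint speeds; "tau": joint torques, N m; "eef_pos": TCP position; "ee_rot": TCP orientation; "force": force on the tool from outside, world axes, zero at the start; "wrist_torque": the same for the moment, N m; "grip_width": opening from 0.0 (shut) to 1.0 (fully open).
Only numpy, scipy, OpenCV 4.12 (cv2) and the standard library are available. Lean on these libraries where they do the work, as an engineer would, in place of code of your own. Each camera call takes 0.05 s, during which the arm holds its last target.

## Working session

There is one attempt and no reset: what is moved stays moved. The work goes in short steps, Python scripts to look and compute and a shell command to move; the robot and the scene stay as the last step left them, time stands still between calls to the robot, and variables do not carry over. Pictures are saved under pics/ and viewed, and the job is handed in when it is done.

```bash
ls; mkdir -p pics; python3 - <<'E'
from rig import sense, capture, calibration, grasp_offset
import cv2,numpy as np
print(sense(), grasp_offset)
for n in("scene","top"):
    p,d=capture(n); cv2.imwrite(f"pics/{n}0.png",p[:,:,::-1]); np.save(f"pics/{n}0d.npy",d)
    c=calibration(n); print(n,c)
E
```

```text
pics
{'time_s': 0.0, 'joints': array([-1.34440272e+00,  3.13458859e-01,  1.49846230e+00,  1.93943490e-05,
        1.33097078e+00, -2.23381361e-01]), 'dq': array([ 1.13626090e-03,  1.65405368e-05, -4.64607202e-04, -4.90421314e-04,
        1.67245580e-04, -1.65711811e-03]), 'tau': array([-1.86668825e-03, -4.12272441e+01, -2.59743798e+01, -2.71074186e-04,
        4.15659844e-03,  8.41257474e-06]), 'eef_pos': array([ 228.19344466, -472.52724656,  230.72104194]), 'ee_rot': array([ 0.59858634,  0.37624162,  0.59922756, -0.37558352]), 'force': array([ 0.3213372 , -0.45710497, -0.07934394]), 'wrist_torque': array([ 0.0370026 , -0.07723315,  0.03908055]), 'grip_width': 1.0037800366903793} 18.700000000000003
scene {'intrinsics': array([[516.72569403,   0.        , 276.31626113],
       [  0.        , 516.72569403, 210.8092893 ],
       [  0.        ,   0.        ,   1.        ]]), 'world_from_camera': array([[-1.34755985e-01, -7.27404089e-01,  6.72847766e-01,
         1.51590034e+03],
       [ 9.90824178e-01, -9.17881466e-02,  9.92087936e-02,
         1.30078805e+02],
       [-1.04054326e-02,  6.80042813e-01,  7.33098560e-01,
         1.09974242e+03],
       [ 0.00000000e+00,  0.00000000e+00,  0.00000000e+00,
         1.00000000e+00]])}
top {'intrinsics': array([[475.70297983,   0.        , 282.8047128 ],
       [  0.        , 475.70297983, 199.58413381],
       [  0.        ,   0.        ,   1.        ]]), 'world_from_camera': array([[-2.96636315e-02,  9.93648432e-01, -1.08548895e-01,
         4.42932130e+02],
       [-9.99555180e-01, -2.91530047e-02,  6.28840193e-03,
         1.59890874e+01],
       [ 3.08393427e-03,  1.08687147e-01,  9.94071221e-01,
         1.37171897e+03],
       [ 0.00000000e+00,  0.00000000e+00,  0.00000000e+00,
         1.00000000e+00]])}
```

View pics/scene0.png

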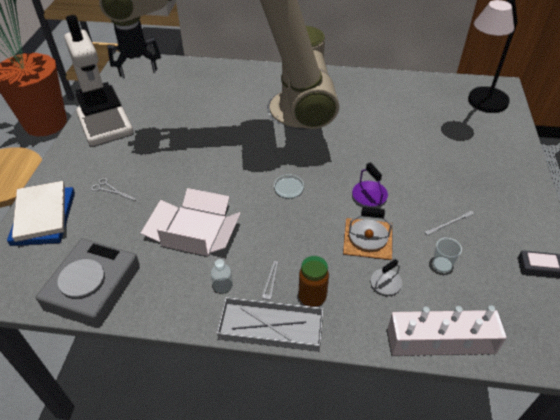

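View pics/top0.png

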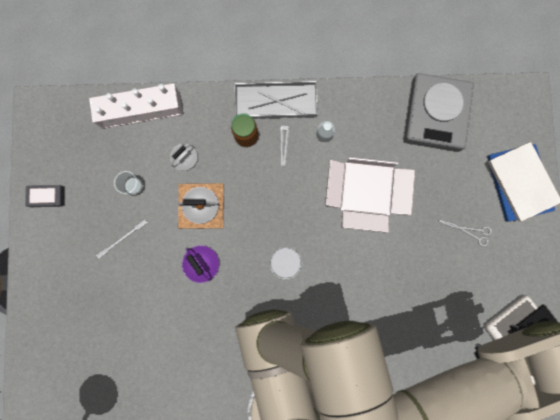

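The top view shows three look-alikes: the purple dish at (200,264), the steel dish with the ball on the cork mat at (201,205), and a smaller steel dish at (184,157). I choose the one on the mat at (201,205). It isn't purple, it's the larger of the two steel ones, and it holds the ball. Next I check it in close crops.

```bash
python3 - <<'E'
import cv2,numpy as np
t=cv2.imread("pics/top0.png"); s=cv2.imread("pics/scene0.png")
f=lambda im,x,y,w,h,k:cv2.resize(im[y:y+h,x:x+w],None,fx=k,fy=k,interpolation=cv2.INTER_CUBIC)
a=np.hstack([f(t,150,135,100,75+25,4),f(t,320,145,100,100,4)])
cv2.imwrite("pics/c1.png",a)
a=np.hstack([f(s,330,150,100,75+75,4)[:600],f(s,140,180,100,150,4)[:600]])
cv2.imwrite("pics/c2.png",a)
E
```

```text
(no output)
```

View pics/c1.png

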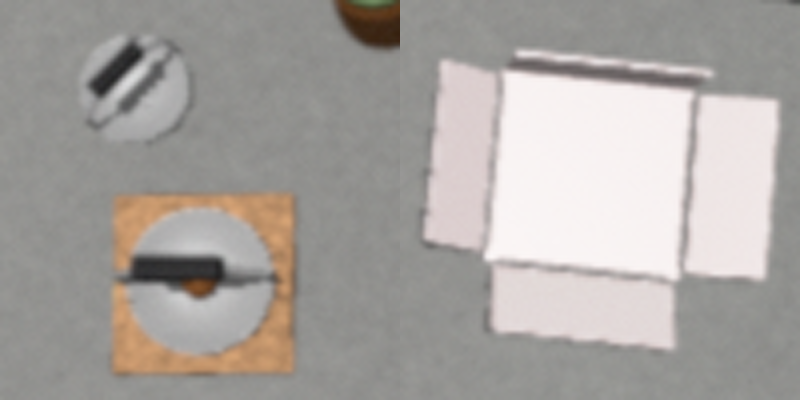

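View pics/c2.png

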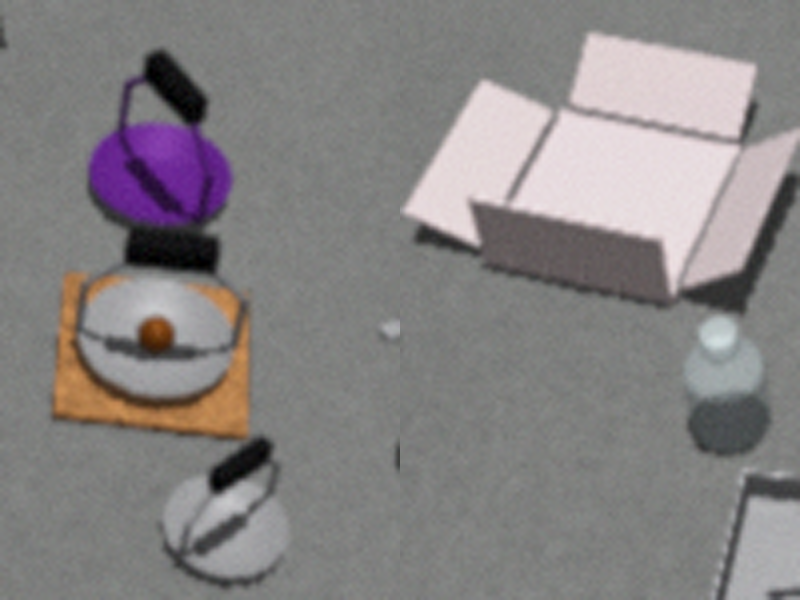

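The crops confirm it: the dish on the mat is larger than the plain steel one and holds the amber ball, with its grip block running roughly along world y. The box's rigid wall is on the far +x side, and its three flaps are partly raised. Next I measure.

```bash
cat > h.py <<'E'
import cv2,numpy as np
from rig import calibration
C={n:calibration(n) for n in("scene","top")}
def ray(n,p):
    K=C[n]["intrinsics"];T=C[n]["world_from_camera"]
    v=np.array([(p[0]-K[0,2])/K[0,0],-(p[1]-K[1,2])/K[1,1],-1])
    d=T[:3,:3]@v; return T[:3,3],d/np.linalg.norm(d)
def plane(n,p,z):
    o,d=ray(n,p); return o+d*(z-o[2])/d[2]
def tri(pt,ps):
    A=[];b=[]
    R=[ray("top",pt),ray("scene",ps)]
    M=sum(np.eye(3)-np.outer(d,d) for o,d in R); v=sum((np.eye(3)-np.outer(d,d))@o for o,d in R)
    X=np.linalg.solve(M,v); return X,[np.linalg.norm(np.cross(X-o,d)) for o,d in R][0]*2
def proj(n,X):
    K=C[n]["intrinsics"];T=C[n]["world_from_camera"]
    c=T[:3,:3].T@(np.array(X)-T[:3,3]); return np.array([K[0,0]*c[0]/-c[2]+K[0,2],K[1,1]*-c[1]/-c[2]+K[1,2]])
E
cat > m1.py <<'E'
from h import *
np.set_printoptions(precision=1,suppress=True)
t=cv2.imread("pics/top0.png"); s=cv2.imread("pics/scene0.png")
T=lambda x,y:(320+(x-400+.5)/4-.5,145+(y+.5)/4-.5)
S=lambda x,y:(140+(x-400+.5)/4-.5,180+(y+.5)/4-.5)
base=[T(503,70),T(693,92),T(680,277),T(486,260)]
P=[plane("top",p,12) for p in base]
for p in P: print("base",p)
print("centre",np.mean(P,0), [np.linalg.norm(P[i]-P[(i+1)%4]) for i in range(4)])
ex=((P[0]-P[3])+(P[1]-P[2])); print("yaw x",np.arctan2(ex[1],ex[0])); ey=(P[0]-P[1])+(P[3]-P[2]); print("yaw y",np.arctan2(-ey[0],ey[1]))
for n,a,b in [("L+x",T(442,60),S(742,270)),("L-x",T(425,243),S(800,128)),("F+y",T(492,333),S(756,66)),("F-y",T(674,348),S(587,32)),("R+x",T(778,100),S(402,210)),("R-x",T(766,279),S(487,80)),
 ("wall+y",T(515,51),S(668,240)),("wall-y",T(713,74),S(471,200)),("base F+y",base[3],S(740,143)),("base F-y",base[2],S(568,108))]:
    print(n,*tri(a,b))
def cent(im,m):
    n,l,st,c=cv2.connectedComponentsWithStats(m.astype(np.uint8)); 
    for i in np.argsort(-st[1:,4])[:1]+1:
        q=(l==i).astype(np.uint8); k=max(cv2.findContours(q,0,1)[0],key=cv2.contourArea); return c[i],cv2.minAreaRect(k),st[i,4],q
h=cv2.cvtColor(t,cv2.COLOR_BGR2HSV);hs=cv2.cvtColor(s,cv2.COLOR_BGR2HSV)
# mat
m=(h[...,0]>5)&(h[...,0]<22)&(h[...,1]>90); m[:170]=0;m[240:]=0;m[:,:160]=0;m[:,240:]=0
ys,xs=np.nonzero(m); r=cv2.minAreaRect(np.c_[xs,ys].astype(np.float32)); print("mat",r); bp=np.array([plane("top",p,8) for p in cv2.boxPoints(r)]);print(bp,bp.mean(0)); print([np.linalg.norm(bp[i]-bp[(i+1)%4]) for i in range(4)])
for i in range(4):
    e=bp[(i+1)%4]-bp[i]; print("angle",np.arctan2(e[1],e[0]))
bt=(h[...,2]<60); bt[:190]=0;bt[215:]=0;bt[:,:175]=0;bt[:,206]=0; bt[:,207:]=0
bs=(hs[...,2]<60); bs[:200]=0;bs[222:]=0;bs[:,:355]=0;bs[:,390:]=0
for im,mm in((t,bt),(s,bs)): print(cent(im,mm)[:3])
a,b=cent(t,bt),cent(s,bs)
print("block",*tri(a[1][0],b[1][0]), [plane("top",a[1][0],120)])
o=cv2.boxPoints(a[1]);o=np.array([plane("top",p,120) for p in o]);print(o)
at=(h[...,0]<15)&(h[...,1]>150)&(h[...,2]>60);at[:195]=0;at[215:]=0;at[:,:190]=0;at[:,212:]=0
as_=(hs[...,0]<15)&(hs[...,1]>150);as_[:225]=0;as_[245:]=0;as_[:,:358]=0;as_[:,380:]=0
bbs=cent(s,as_);bbt=cent(t,at); print("ball",bbt[:3],bbs[:3],plane("scene",bbs[0],24))
E
python3 m1.py
```

```text
base [ 695.4 -177.3   12. ]
base [ 675.2 -314.3   12. ]
base [ 541.2 -297.6   12. ]
base [ 557.5 -159.1   12. ]
centre [ 617.3 -237.1   12. ] [np.float64(138.4558556706584), np.float64(135.02761708158764), np.float64(139.5205473487608), np.float64(139.054434827813)]
yaw x -0.12793935066600698
yaw y -0.1316356998715227
L+x [ 696.6 -128.2   49.5] 2.222161370312786
L-x [ 567.6 -112.4   49.3] 0.4050918785410481
F+y [ 503.8 -157.3   40.5] 0.2549751380454869
F-y [ 489.6 -284.    45.1] 1.7969980460692419
R+x [ 663.8 -369.5   35.6] 1.3741892763114534
R-x [ 536.  -350.7   34.5] 4.469624022935276
wall+y [ 696.8 -175.6   73.2] 3.8219247179375477
wall-y [ 677.2 -313.1   70.1] 3.234468590493797
base F+y [ 557.3 -159.2   16.2] 1.3751451188945976
base F-y [ 540.3 -293.1   17.4] 6.365875042316797
mat ((200.5, 205.5), (43.0, 43.0), 90.0)
[[646.  306.1   8. ]
 [642.3 181.9   8. ]
 [518.  183.8   8. ]
 [521.6 306.9   8. ]] [582.  244.7   8. ]
[np.float64(124.31761820871996), np.float64(124.37092753870057), np.float64(123.09795943369981), np.float64(124.35868282229312)]
angle -1.600024662727527
angle 3.125810799620096
angle 1.5412866525485776
angle -0.005971211108157394
(array([194.1, 202. ]), ((194.5, 202.5), (5.0, 21.0), 90.0), np.int32(106))
(array([372. , 211.4]), ((369.8999938964844, 210.20001220703125), (28.425195693969727, 13.304445266723633), 2.602562189102173), np.int32(246))
block [579.3 240.  115.4] 4.933435629230625 [array([578.7, 241.7, 120. ])]
[[586.2 269.3 120. ]
 [584.5 213.8 120. ]
 [571.3 214.  120. ]
 [572.9 269.4 120. ]]
ball (array([199.5, 205.9]), ((199.5, 206.0), (2.0, 5.0), 90.0), np.int32(16)) (array([368.6, 233.3]), ((368.6000061035156, 233.30001831054688), (6.708203315734863, 7.155416965484619), 26.56505012512207), np.int32(45)) [579.8 245.1  24. ]
```

```bash
cat > go.py <<'E'
import sys,numpy as np
from rig import sense
from scipy.spatial.transform import Rotation as R
np.set_printoptions(precision=4,suppress=True)
C=np.array([618,-237.]);Y=-0.13
ex=np.array([np.cos(Y),np.sin(Y)]);ey=np.array([-np.sin(Y),np.cos(Y)])
def rot(s): q=s["ee_rot"];return R.from_quat([q[1],q[2],q[3],q[0]])
def want(yaw): # tool x down, tool z along (cos yaw, sin yaw)
    z=np.array([np.cos(yaw),np.sin(yaw),0]);x=np.array([0,0,-1.]);return R.from_matrix(np.c_[x,np.cross(z,x),z])
def to(xyz,yaw=None):
    s=sense();r=rot(s);d=np.array(xyz)-s["eef_pos"]
    print("t",round(s["time_s"],2),"pos",s["eef_pos"],"F",s["force"],"jaw yaw",np.arctan2(r.as_matrix()[1,2],r.as_matrix()[0,2]),"w",s["grip_width"],"q",s["joints"])
    l=r.inv().apply(d)/300
    w=None
    if yaw is not None:
        w=min(((r.inv()*want(yaw+k)).as_rotvec()/.5 for k in(0,np.pi,-np.pi)),key=np.linalg.norm)
    print("delta",d,"linear",l,"rot",w)
def box(x,y,z): return np.r_[C+x*ex+y*ey,z]
E
python3 -c "
from go import *
print(rot(sense()).as_matrix())
print(box(0,-152,120),box(-152,0,120),box(0,152,120))
to(box(0,-152,120),Y);to(box(0,-152,120),Y+np.pi/2)"
```

```text
[[-0.0003  0.9006  0.4347]
 [ 0.0011  0.4347 -0.9006]
 [-1.      0.0003 -0.0011]]
[ 598.2956 -387.7174  120.    ] [ 467.2826 -217.2956  120.    ] [637.7044 -86.2826 120.    ]
t 0.1 pos [ 228.1747 -472.5595  230.8013] F [-0.0134 -0.6453  0.5352] jaw yaw -1.1210432062521654 w 1.0011354400496149 q [-1.3444  0.3134  1.4984  0.      1.331  -0.2234]
delta [ 370.1209   84.8421 -110.8013] linear [0.3693 1.2339 0.2821] rot [-1.9821 -0.0018 -0.0016]
t 0.1 pos [ 228.1747 -472.5595  230.8013] F [-0.0134 -0.6453  0.5352] jaw yaw -1.1210432062521654 w 1.0011354400496149 q [-1.3444  0.3134  1.4984  0.      1.331  -0.2234]
delta [ 370.1209   84.8421 -110.8013] linear [0.3693 1.2339 0.2821] rot [ 1.1595 -0.0023  0.0001]
```

```bash
python3 -m jog '[{"linear":[0,0.3,0.08],"rotation":[0.4,0,0],"grip":0},{"linear":[0.1,0.6,0.15],"rotation":[0.8,0,0],"grip":0},{"linear":[0.15,0.95,0.2],"rotation":[1,0,0],"grip":0},{"linear":[0.2,1,0.25],"rotation":[1,0,0],"grip":0},{"linear":[0.2,1,0.25],"rotation":[1,0,0],"grip":0},{"linear":[0.2,1,0.25],"rotation":[1,0,0],"grip":0},{"linear":[0.2,1,0.25],"rotation":[1,0,0],"grip":0},{"linear":[0.2,1,0.25],"rotation":[1,0,0],"grip":0},{"linear":[0.2,1,0.25],"rotation":[1,0,0],"grip":0},{"linear":[0.2,1,0.25],"rotation":[1,0,0],"grip":0}]'
python3 -c "
from go import *
to(box(0,-152,100),Y+np.pi/2)"
```

```text
time_s: 0.93
eef_pos: [531.9, -408.4, 168.9]
ee_rot: [0.487, 0.512, 0.489, -0.512]
force: [-0.3, -0.2, 0.1]
grip_width: -0.003
t 0.93 pos [ 531.9294 -408.3678  168.8799] F [-0.3255 -0.1963  0.1354] jaw yaw -1.6184014413877887 w -0.0031589306907491626 q [-0.8292  0.6893  1.0779  0.0004  1.3782  0.7891]
delta [ 66.3662  20.6504 -68.8799] linear [ 0.2293  0.2182 -0.0786] rot [ 0.1648 -0.0057  0.005 ]
```

```bash
python3 -m jog '[{"linear":[0.1,0.12,-0.05],"rotation":[0.16,-0.006,0.005],"grip":0},{"linear":[0.2,0.22,-0.08],"rotation":[0.16,-0.006,0.005],"grip":0},{"linear":[0.23,0.22,-0.08],"rotation":[0.16,-0.006,0.005],"grip":0},{"linear":[0.35,0.22,-0.08],"rotation":[0.16,-0.006,0.005],"grip":0},{"linear":[0.45,0.22,-0.08],"rotation":[0.16,-0.006,0.005],"grip":0},{"linear":[0.5,0.22,-0.08],"rotation":[0.16,-0.006,0.005],"grip":0},{"linear":[0.5,0.22,-0.08],"rotation":[0.16,-0.006,0.005],"grip":0},{"linear":[0.5,0.22,-0.08],"rotation":[0.16,-0.006,0.005],"grip":0}]'
python3 -c "
from go import *
to(box(0,-90,60),Y+np.pi/2)
import cv2
from rig import capture
for n in ('scene','top'):
    p,d=capture(n); cv2.imwrite('pics/r_%s.png'%n,cv2.resize(p[100:310,100:480] if n=='scene' else p[110:300,280:520],None,fx=2,fy=2)[:,:,::-1])"
```

```text
time_s: 1.6
eef_pos: [597.9, -387.9, 19.4]
ee_rot: [-0.467, -0.531, -0.467, 0.531]
force: [-0.5, -0.2, 0.8]
grip_width: 0.0
t 1.6 pos [ 597.9089 -387.882    19.3659] F [-0.5374 -0.1886  0.7805] jaw yaw -1.6995972673216806 w 0.0001462713633138935 q [-0.7393  0.9289  1.0381 -0.0002  1.1747  0.9603]
delta [ 8.424  61.6414 40.6341] linear [-0.1355  0.0014 -0.2074] rot [0.0024 0.0001 0.0004]
```

View pics/r_scene.png

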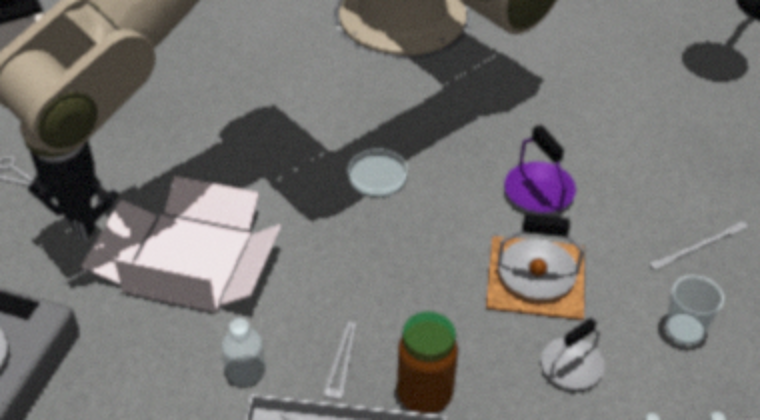

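```bash
python3 -m jog '[{"linear":[0.035,0,0],"rotation":[0,0,0],"grip":0},{"linear":[0.035,0,-0.02],"rotation":[0,0,0],"grip":0},{"linear":[0.035,0,-0.04],"rotation":[0,0,0],"grip":0},{"linear":[0.008,0,-0.054],"rotation":[0,0,0],"grip":0},{"linear":[-0.02,0,-0.068],"rotation":[0,0,0],"grip":0},{"linear":[-0.045,0,-0.09],"rotation":[0,0,0],"grip":0},{"linear":[-0.07,0,-0.111],"rotation":[0,0,0],"grip":0},{"linear":[-0.09,0,-0.138],"rotation":[0,0,0],"grip":0},{"linear":[-0.11,0,-0.165],"rotation":[0,0,0],"grip":0},{"linear":[-0.12,0,-0.19],"rotation":[0,0,0],"grip":0},{"linear":[-0.13,0,-0.21],"rotation":[0,0,0],"grip":0},{"linear":[-0.13,0,-0.21],"rotation":[0,0,0],"grip":0},{"linear":[-0.13,0,-0.21],"rotation":[0,0,0],"grip":0}]'
python3 -c "
from go import *
to(box(0,-86,60),Y+np.pi/2)
import cv2
from rig import capture
for n in ('scene','top'):
    p,d=capture(n); cv2.imwrite('pics/r2_%s.png'%n,cv2.resize(p[150:300,100:300] if n=='scene' else p[110:260,300:500],None,fx=4,fy=4)[:,:,::-1])"
```

```text
time_s: 2.78
eef_pos: [607.1, -325.2, 60.1]
ee_rot: [0.468, 0.531, 0.466, -0.531]
force: [-0.0, -0.3, -0.6]
grip_width: -0.002
t 2.78 pos [ 607.0791 -325.1773   60.1443] F [-0.0183 -0.3262 -0.5847] jaw yaw -1.6985756301824826 w -0.0017232710900895517 q [-0.6614  0.8269  1.1222 -0.0002  1.1892  1.0373]
delta [-0.2276  2.903  -0.1443] linear [ 0.0005 -0.002  -0.0095] rot [ 0.0044  0.0037 -0.0055]
```

View pics/r2_scene.png

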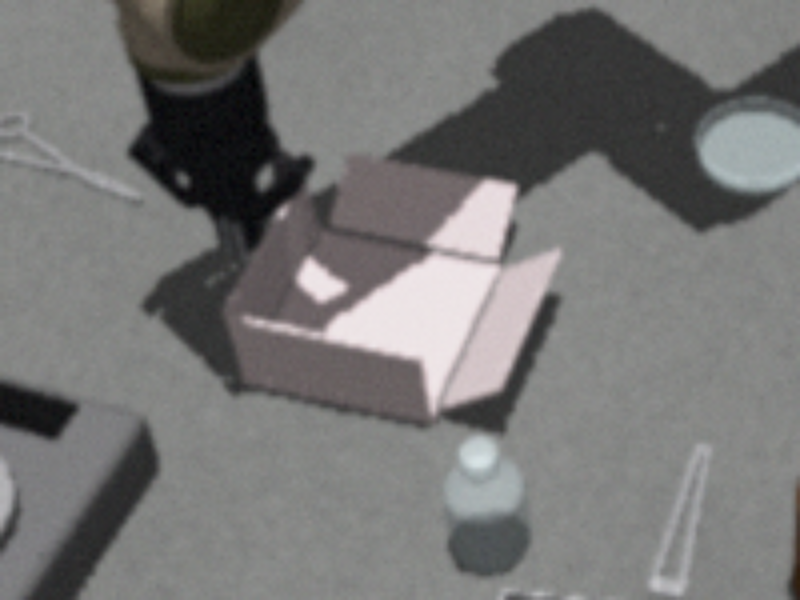

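```bash
python3 -m jog '[{"linear":[0,0,-0.01],"rotation":[0,0,0],"grip":0},{"linear":[0,0,-0.015],"rotation":[0,0,0],"grip":0},{"linear":[0,0,-0.018],"rotation":[0,0,0],"grip":0},{"linear":[0,0,-0.018],"rotation":[0,0,0],"grip":0},{"linear":[0,0,-0.018],"rotation":[0,0,0],"grip":0}]'
python3 -c "
from go import *
to(box(0,-84,60))"
```

```text
time_s: 3.3
eef_pos: [607.2, -321.2, 59.6]
ee_rot: [-0.468, -0.531, -0.465, 0.531]
force: [-1.2, -5.0, 0.2]
grip_width: -0.004
t 3.3 pos [ 607.2465 -321.1731   59.617 ] F [-1.24   -5.0248  0.2036] jaw yaw -1.6997265256432694 w -0.0035538926294865904 q [-0.6561  0.8237  1.1297 -0.0015  1.1846  1.0442]
delta [-0.1358  0.8819  0.383 ] linear [-0.0013 -0.0008 -0.0029] rot None
```

```bash
python3 -m jog '[{"linear":[0,0,-0.008],"rotation":[0,0,0],"grip":0},{"linear":[0,0,-0.012],"rotation":[0,0,0],"grip":0},{"linear":[0,0,-0.012],"rotation":[0,0,0],"grip":0}]'
python3 -c "
from go import *
to(box(0,-84,60))"
```

```text
time_s: 3.55
eef_pos: [607.3, -320.6, 59.7]
ee_rot: [-0.469, -0.53, -0.464, 0.533]
force: [-0.5, -15.0, -3.3]
grip_width: -0.003
t 3.55 pos [ 607.2576 -320.6452   59.7228] F [ -0.4835 -14.9819  -3.2874] jaw yaw -1.700775926280951 w -0.002866826038650598 q [-0.654   0.8214  1.1339 -0.0057  1.1791  1.0489]
delta [-0.1469  0.354   0.2772] linear [-0.0009 -0.0006 -0.0011] rot None
```

```bash
python3 -m jog '[{"linear":[0,0,0.04],"rotation":[0,0,0],"grip":0},{"linear":[-0.1,0,0.08],"rotation":[0,0,0],"grip":0},{"linear":[-0.2,0,0.08],"rotation":[0,0,0],"grip":0},{"linear":[-0.2,0,0.08],"rotation":[0,0,0],"grip":0}]'
python3 -c "
from go import *
to(box(-148,0,120),Y+np.pi/2)
to(box(-148,0,20),Y+np.pi/2)"
```

```text
time_s: 3.88
eef_pos: [605.7, -346.0, 126.4]
ee_rot: [-0.472, -0.531, -0.46, 0.532]
force: [0.6, -0.9, 1.3]
grip_width: 0.001
t 3.88 pos [ 605.6824 -345.9761  126.4125] F [ 0.5533 -0.9402  1.2596] jaw yaw -1.7016469581207467 w 0.0007527853545714876 q [-0.6849  0.775   1.038  -0.0045  1.3118  1.0178]
delta [-134.4336  128.162    -6.4125] linear [ 0.0108 -0.5002 -0.3653] rot [-0.0016  0.0251 -0.0241]
t 3.88 pos [ 605.6824 -345.9761  126.4125] F [ 0.5533 -0.9402  1.2596] jaw yaw -1.7016469581207467 w 0.0007527853545714876 q [-0.6849  0.775   1.038  -0.0045  1.3118  1.0178]
delta [-134.4336  128.162  -106.4125] linear [ 0.3441 -0.5042 -0.3695] rot [-0.0016  0.0251 -0.0241]
```

```bash
python3 -m jog '[{"linear":[0,-0.12,-0.08],"rotation":[0,0.02,-0.02],"grip":0},{"linear":[0,-0.24,-0.17],"rotation":[0,0.025,-0.024],"grip":0},{"linear":[0,-0.36,-0.26],"rotation":[0,0.025,-0.024],"grip":0},{"linear":[0,-0.48,-0.35],"rotation":[0,0.025,-0.024],"grip":0},{"linear":[0.02,-0.504,-0.37],"rotation":[0,0.025,-0.024],"grip":0},{"linear":[0.1,-0.504,-0.37],"rotation":[0,0.025,-0.024],"grip":0},{"linear":[0.2,-0.504,-0.37],"rotation":[0,0.025,-0.024],"grip":0},{"linear":[0.3,-0.504,-0.37],"rotation":[0,0.025,-0.024],"grip":0},{"linear":[0.378,-0.504,-0.37],"rotation":[0,0.025,-0.024],"grip":0},{"linear":[0.378,-0.504,-0.37],"rotation":[0,0.025,-0.024],"grip":0},{"linear":[0.378,-0.504,-0.37],"rotation":[0,0.025,-0.024],"grip":0}]'
python3 -c "
from go import *
to(box(-87,0,60),Y+np.pi/2)
import cv2
from rig import capture
for n in ('scene','top'):
    p,d=capture(n); cv2.imwrite('pics/f_%s.png'%n,cv2.resize(p[150:300,100:300] if n=='scene' else p[110:260,300:500],None,fx=4,fy=4)[:,:,::-1])"
```

```text
time_s: 4.8
eef_pos: [471.3, -217.6, 9.7]
ee_rot: [-0.466, -0.532, -0.467, 0.532]
force: [-0.1, 0.8, -0.6]
grip_width: 0.003
t 4.8 pos [ 471.267  -217.6167    9.654 ] F [-0.0651  0.8422 -0.6478] jaw yaw -1.7017335690493758 w 0.0031470097248078505 q [-0.6587  0.5894  1.7378  0.0004  0.8161  1.0427]
delta [60.4671 -8.1052 50.346 ] linear [-0.1681  0.2031  0.0003] rot [-0.0019 -0.0023  0.0027]
```

View pics/f_scene.png

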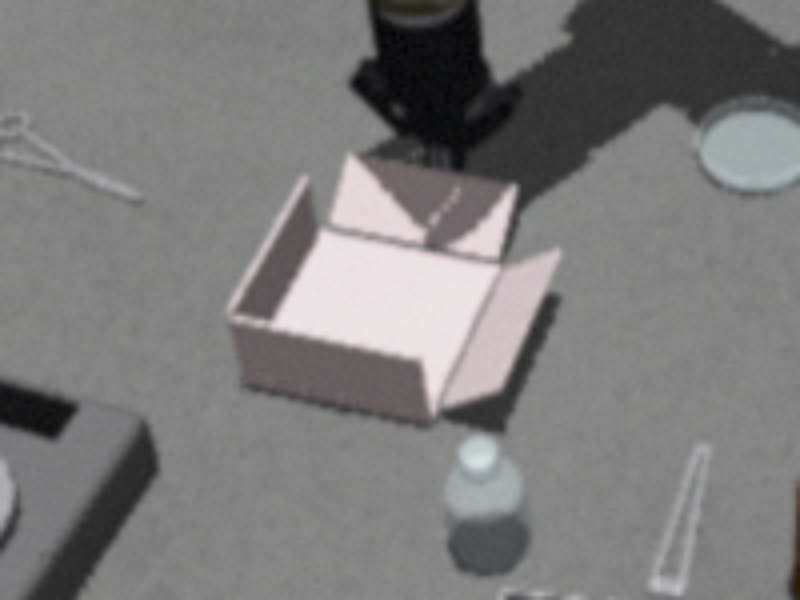

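View pics/f_top.png

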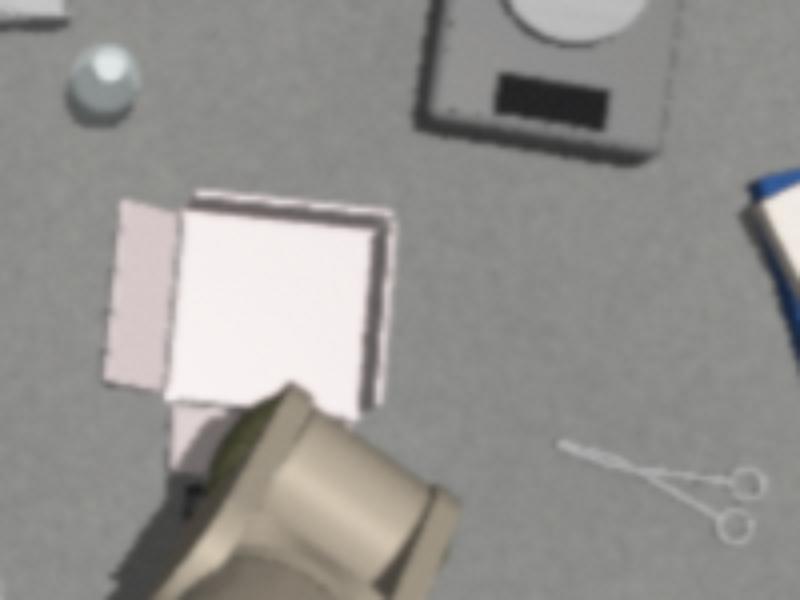

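```bash
python3 -m jog '[{"linear":[0,0.025,0],"rotation":[0,0,0],"grip":0},{"linear":[0,0.05,0],"rotation":[0,0,0],"grip":0},{"linear":[-0.03,0.065,0],"rotation":[0,0,0],"grip":0},{"linear":[-0.06,0.079,0],"rotation":[0,0,0],"grip":0},{"linear":[-0.085,0.103,0],"rotation":[0,0,0],"grip":0},{"linear":[-0.11,0.127,0],"rotation":[0,0,0],"grip":0},{"linear":[-0.13,0.15,0],"rotation":[0,0,0],"grip":0},{"linear":[-0.148,0.173,0],"rotation":[0,0,0],"grip":0},{"linear":[-0.16,0.19,0],"rotation":[0,0,0],"grip":0},{"linear":[-0.165,0.205,0],"rotation":[0,0,0],"grip":0},{"linear":[-0.165,0.215,0],"rotation":[0,0,0],"grip":0},{"linear":[-0.165,0.22,0],"rotation":[0,0,0],"grip":0},{"linear":[-0.165,0.22,0],"rotation":[0,0,0],"grip":0}]'
python3 -c "
from go import *
to(box(-83,0,60),Y+np.pi/2)"
```

```text
time_s: 5.98
eef_pos: [534.7, -226.4, 60.9]
ee_rot: [-0.465, -0.53, -0.468, 0.533]
force: [-20.4, 2.3, 13.9]
grip_width: -0.002
t 5.98 pos [ 534.7126 -226.3985   60.9099] F [-20.3872   2.3434  13.856 ] jaw yaw -1.7008695800841052 w -0.0021547341312662064 q [-0.6009  0.6166  1.5109 -0.0034  1.0204  1.1018]
delta [ 0.9877  0.1581 -0.9099] linear [ 0.003   0.0032 -0.0009] rot [-0.0001 -0.0006  0.0139]
```

```bash
python3 -m jog '[{"linear":[0,-0.05,0],"rotation":[0,0,0],"grip":0},{"linear":[-0.1,-0.07,0],"rotation":[0,0,0],"grip":0},{"linear":[-0.2,-0.07,0],"rotation":[0,0,0],"grip":0},{"linear":[-0.21,-0.07,0],"rotation":[0,0,0],"grip":0}]'
python3 -c "
from go import *
to(box(0,146,120),Y+np.pi/2)
to(box(0,146,9),Y+np.pi/2)"
```

```text
time_s: 6.32
eef_pos: [516.2, -225.0, 129.0]
ee_rot: [-0.467, -0.531, -0.465, 0.532]
force: [0.5, -0.2, 1.0]
grip_width: 0.0
t 6.32 pos [ 516.2083 -225.0322  129.049 ] F [ 0.4557 -0.1513  0.9864] jaw yaw -1.7010407923751587 w 0.0004286158412248928 q [-0.6178  0.4916  1.5171 -0.0032  1.1309  1.0846]
delta [120.7183 132.8002  -9.049 ] linear [ 0.0286  0.3415 -0.4913] rot [-0.0005  0.0069 -0.0008]
t 6.32 pos [ 516.2083 -225.0322  129.049 ] F [ 0.4557 -0.1513  0.9864] jaw yaw -1.7010407923751587 w 0.0004286158412248928 q [-0.6178  0.4916  1.5171 -0.0032  1.1309  1.0846]
delta [ 120.7183  132.8002 -120.049 ] linear [ 0.3986  0.3413 -0.4926] rot [-0.0005  0.0069 -0.0008]
```

```bash
python3 -m jog '[{"linear":[0,0.08,-0.12],"rotation":[0,0,0],"grip":0},{"linear":[0,0.16,-0.23],"rotation":[0,0,0],"grip":0},{"linear":[0,0.24,-0.35],"rotation":[0,0,0],"grip":0},{"linear":[0,0.34,-0.46],"rotation":[0,0,0],"grip":0},{"linear":[0,0.34,-0.493],"rotation":[0,0,0],"grip":0},{"linear":[0.05,0.34,-0.493],"rotation":[0,0,0],"grip":0},{"linear":[0.15,0.34,-0.493],"rotation":[0,0,0],"grip":0},{"linear":[0.25,0.34,-0.493],"rotation":[0,0,0],"grip":0},{"linear":[0.35,0.34,-0.493],"rotation":[0,0,0],"grip":0},{"linear":[0.395,0.34,-0.493],"rotation":[0,0,0],"grip":0},{"linear":[0.395,0.34,-0.493],"rotation":[0,0,0],"grip":0},{"linear":[0.395,0.34,-0.493],"rotation":[0,0,0],"grip":0}]'
python3 -c "
from go import *
to(box(0,84,60),Y+np.pi/2)
import cv2
from rig import capture
for n in ('scene','top'):
    p,d=capture(n); cv2.imwrite('pics/l_%s.png'%n,cv2.resize(p[150:300,100:300] if n=='scene' else p[110:260,300:500],None,fx=4,fy=4)[:,:,::-1])"
```

```text
time_s: 7.32
eef_pos: [636.9, -92.2, 10.6]
ee_rot: [-0.467, -0.531, -0.465, 0.532]
force: [0.8, -0.6, 0.0]
grip_width: -0.001
t 7.32 pos [636.9273 -92.2494  10.6262] F [ 0.7537 -0.6415  0.0331] jaw yaw -1.7011398818599854 w -0.0009491648147623647 q [-0.3242  0.7991  1.323  -0.0039  1.018   1.3789]
delta [ -8.0381 -61.4594  49.3738] linear [-0.1639  0.0002  0.2072] rot [-0.0007  0.007  -0.0016]
```

View pics/l_scene.png

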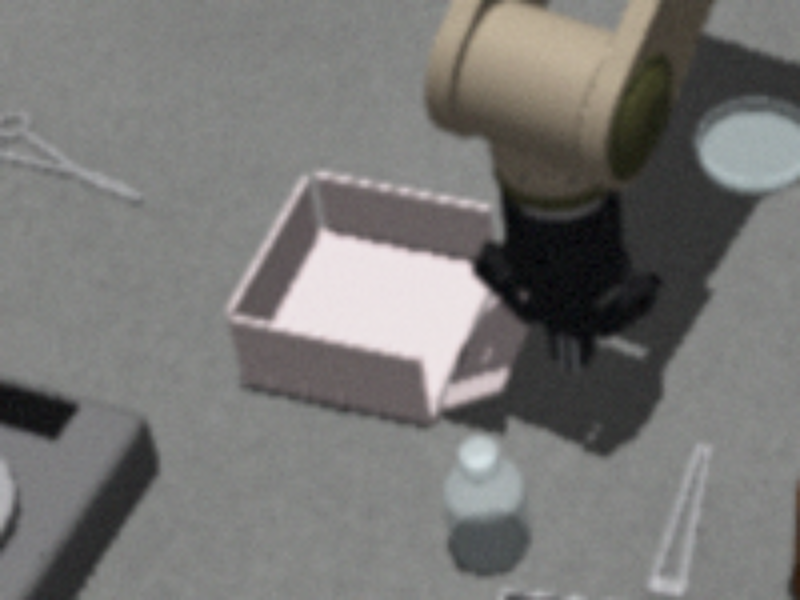

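```bash
python3 -m jog '[{"linear":[0,0,0.025],"rotation":[0,0,0],"grip":0},{"linear":[0,0,0.053],"rotation":[0,0,0],"grip":0},{"linear":[-0.032,0,0.068],"rotation":[0,0,0],"grip":0},{"linear":[-0.065,0,0.083],"rotation":[0,0,0],"grip":0},{"linear":[-0.092,0,0.11],"rotation":[0,0,0],"grip":0},{"linear":[-0.12,0,0.135],"rotation":[0,0,0],"grip":0},{"linear":[-0.135,0,0.155],"rotation":[0,0,0],"grip":0},{"linear":[-0.148,0,0.173],"rotation":[0,0,0],"grip":0},{"linear":[-0.16,0,0.19],"rotation":[0,0,0],"grip":0},{"linear":[-0.165,0,0.205],"rotation":[0,0,0],"grip":0},{"linear":[-0.165,0,0.213],"rotation":[0,0,0],"grip":0},{"linear":[-0.165,0,0.218],"rotation":[0,0,0],"grip":0},{"linear":[-0.165,0,0.218],"rotation":[0,0,0],"grip":0}]'
python3 -c "
from go import *
to(box(0,84,60),Y+np.pi/2)"
```

```text
time_s: 8.5
eef_pos: [629.4, -154.9, 62.2]
ee_rot: [0.468, 0.532, 0.465, -0.531]
force: [1.2, 12.6, 4.5]
grip_width: -0.006
t 8.5 pos [ 629.4492 -154.8661   62.2298] F [ 1.1579 12.6161  4.5294] jaw yaw -1.7006971722441016 w -0.006234582789953168 q [-0.422   0.7395  1.2814  0.0011  1.117   1.2782]
delta [-0.56    1.1573 -2.2298] linear [ 0.0074 -0.0024 -0.0036] rot [ 0.0002  0.0002 -0.0076]
```

```bash
python3 -m jog '[{"linear":[0,0,-0.05],"rotation":[0,0,0],"grip":0},{"linear":[-0.1,0,-0.08],"rotation":[0,0,0],"grip":0},{"linear":[-0.23,0,-0.15],"rotation":[0,0,0],"grip":0},{"linear":[-0.36,-0.05,-0.28],"rotation":[-0.25,0,0],"grip":85},{"linear":[-0.45,-0.07,-0.42],"rotation":[-0.5,0,0],"grip":85},{"linear":[-0.47,-0.1,-0.55],"rotation":[-0.75,0,0],"grip":85},{"linear":[-0.47,-0.1,-0.68],"rotation":[-1,0,0],"grip":85},{"linear":[-0.47,-0.1,-0.8],"rotation":[-1,0,0],"grip":85},{"linear":[-0.47,-0.1,-0.8],"rotation":[-1,0,0],"grip":85},{"linear":[-0.47,-0.1,-0.8],"rotation":[-1,0,0],"grip":85}]'
python3 -c "
from go import *
to((580,243,230),0)
import cv2
from rig import capture
for n in ('scene','top'):
    p,d=capture(n);cv2.imwrite('pics/d_%s_full.png'%n,p[:,:,::-1]); cv2.imwrite('pics/d_%s.png'%n,cv2.resize(p[150:300,100:300] if n=='scene' else p[110:260,300:500],None,fx=4,fy=4)[:,:,::-1])"
```

```text
time_s: 9.33
eef_pos: [630.0, 90.8, 202.9]
ee_rot: [0.586, 0.399, 0.583, -0.398]
force: [-0.0, -0.3, -0.9]
grip_width: 0.978
t 9.33 pos [629.9919  90.8211 202.9167] F [-0.0092 -0.3452 -0.9499] jaw yaw -1.196479010067498 w 0.9778484744376886 q [-0.0404  0.5809  1.171  -0.0003  1.3858  1.1561]
delta [-49.9919 152.1789  27.0833] linear [-0.0912  0.0307 -0.5329] rot [-2.3929  0.0072 -0.0036]
```

View pics/d_scene.png

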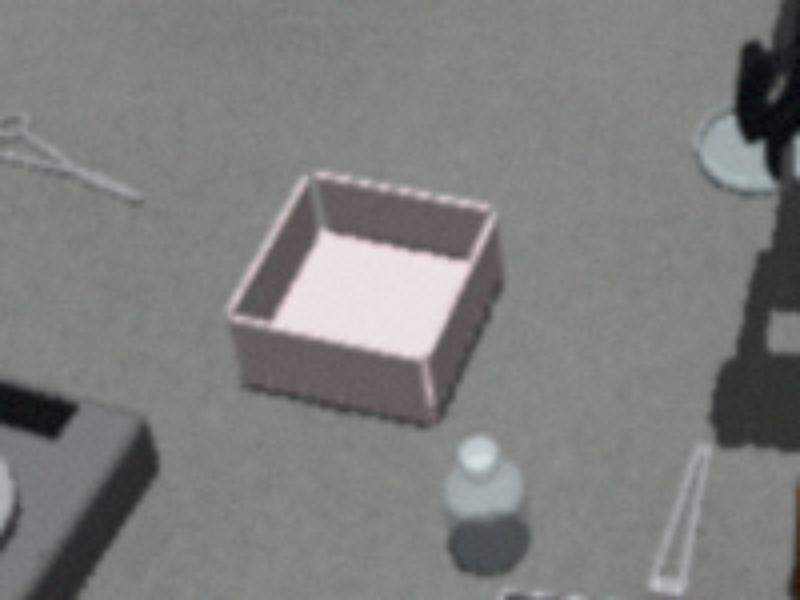

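View pics/d_top.png

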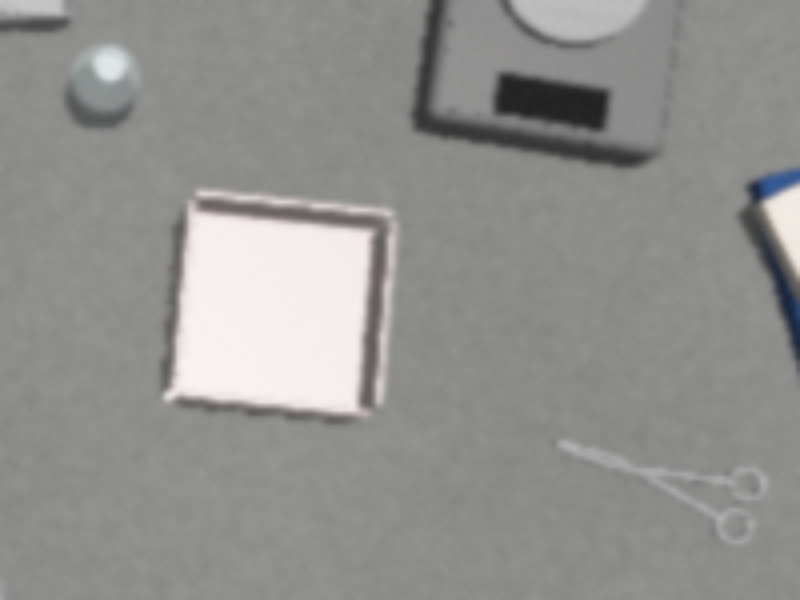

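All three flaps stand upright in both views: the box is a closed square with its tops near scene (120–225, 194–240). Next I refine the dish's centre and yaw from the scene view.

```bash
python3 - <<'E'
from h import *
np.set_printoptions(precision=3,suppress=True)
f=lambda x,y:(330+(x+.5)/4-.5,150+(y+.5)/4-.5)
P=np.array([plane("scene",f(*p),8) for p in[(64,272),(250,292),(247,436),(55,416)]])
print(P,P.mean(0))
e=(P[1]-P[0])+(P[2]-P[3]);print("y-axis yaw",np.arctan2(-e[0],e[1])); e=(P[3]-P[0])+(P[2]-P[1]);print("x yaw",np.arctan2(e[1],e[0]),[np.linalg.norm(P[i]-P[(i+1)%4]) for i in range(4)])
# sub-pixel mat lines in top: edge fit
t=cv2.imread("pics/top0.png");h=cv2.cvtColor(t,cv2.COLOR_BGR2HSV)
m=((h[...,0]>5)&(h[...,0]<22)&(h[...,1]>90)).astype(float)
sat=h[...,1].astype(float)
def edge(prof,th): 
    i=np.nonzero(prof>th)[0]; a,b=i[0],i[-1]
    return a-(prof[a]-th)/(prof[a]-prof[a-1]), b+(prof[b]-th)/(prof[b]-prof[b+1])
L=[];R=[];U=[];D=[]
for k in list(range(186,192))+list(range(220,226)):
    a,b=edge(sat[k,165:240],80);L.append((165+a,k));R.append((165+b,k))
for k in list(range(182,188))+list(range(213,221)):
    a,b=edge(sat[172:240,k],80);U.append((k,172+a));D.append((k,172+b))
W=[np.array([plane("top",p,8) for p in q]) for q in(L,R,U,D)]
for q,ax in zip(W,(0,0,1,1)):
    s=np.polyfit(q[:,ax],q[:,1-ax],1); print("slope",s, "yaw", -s[0] if ax==1 else s[0], "at centre",np.polyval(s,582 if ax==0 else 244))
# block in both views: top face corners
for n,im,roi,z in(("top",t,(170,190,212,216),120),("scene",cv2.imread("pics/scene0.png"),(352,200,396,222),108)):
    x0,y0,x1,y1=roi; g=im[y0:y1,x0:x1].max(2); ys,xs=np.nonzero(g<45); 
    r=cv2.minAreaRect(np.c_[xs,ys].astype(np.float32));c=(r[0][0]+x0,r[0][1]+y0);print(n,c,r[1:],plane(n,c,z),len(xs))
E
```

```text
[[515.402 181.33    8.   ]
 [518.019 311.731   8.   ]
 [646.79  307.733   8.   ]
 [646.06  181.135   8.   ]] [581.568 245.482   8.   ]
y-axis yaw -0.013023456299091848
x yaw -0.01616477179451122 [np.float64(130.42709069557347), np.float64(128.83294264607676), np.float64(126.59989568298279), np.float64(130.65853244489716)]
slope [ -0.018 319.127] yaw -0.017543204093249536 at centre 308.91653945190177
slope [ -0.025 194.9  ] yaw -0.024811239133077805 at centre 180.4594108033009
slope [  0.014 642.499] yaw -0.014380594320354717 at centre 646.0077384297206
slope [  0.023 512.564] yaw -0.022847438084223723 at centre 518.1382803374246
top (195.0, 202.5) ((3.0, 18.0), 90.0) [578.672 240.332 120.   ] 13
scene (372.6463432312012, 211.68292808532715) ((21.534149169921875, 9.386679649353027), 6.340191841125488) [577.3   245.474 108.   ] 196
```

```bash
python3 -m jog '[{"linear":[-0.05,0,-0.1],"rotation":[-0.2,0,0],"grip":85},{"linear":[-0.09,0,-0.2],"rotation":[-0.4,0,0],"grip":85},{"linear":[-0.09,0,-0.3],"rotation":[-0.6,0,0],"grip":85},{"linear":[-0.09,0.02,-0.4],"rotation":[-0.8,0,0],"grip":85},{"linear":[-0.09,0.03,-0.5],"rotation":[-1,0,0],"grip":85},{"linear":[-0.09,0.03,-0.53],"rotation":[-1,0,0],"grip":85},{"linear":[-0.09,0.03,-0.53],"rotation":[-1,0,0],"grip":85}]'
python3 -c "
from go import *
to((581,244.5,200),-0.018)"
```

```text
time_s: 10.02
eef_pos: [580.4, 239.0, 228.9]
ee_rot: [0.665, 0.242, 0.663, -0.243]
force: [-1.1, -0.7, 0.1]
grip_width: 0.992
t 10.02 pos [580.435  239.0004 228.945 ] F [-1.0734 -0.6533  0.061 ] jaw yaw -0.7003526702860762 w 0.9916880134552085 q [ 0.2051  0.5456  1.1604 -0.002   1.4334  0.9057]
delta [  0.565    5.4996 -28.945 ] linear [ 0.0965  0.0152 -0.0107] rot [-1.3647  0.0059  0.0011]
```

```bash
python3 -m jog '[{"linear":[0.02,0.015,-0.01],"rotation":[-0.25,0.005,0],"grip":85},{"linear":[0.02,0.015,-0.01],"rotation":[-0.5,0.005,0],"grip":85},{"linear":[0.02,0.015,-0.01],"rotation":[-0.75,0.005,0],"grip":85},{"linear":[0.03,0.015,-0.01],"rotation":[-1,0.005,0],"grip":85},{"linear":[0.03,0.015,-0.01],"rotation":[-1,0.005,0],"grip":85}]'
python3 -c "
from go import *
to((581,244.5,150),-0.018)"
```

```text
time_s: 10.43
eef_pos: [581.7, 242.0, 219.2]
ee_rot: [0.703, 0.07, 0.704, -0.071]
force: [0.5, -1.1, -1.0]
grip_width: 0.997
t 10.43 pos [581.7356 241.9582 219.2066] F [ 0.5353 -1.1259 -1.0172] jaw yaw -0.2000206500693143 w 0.9968050086057363 q [ 0.209   0.5585  1.165  -0.0012  1.419   0.4092]
delta [ -0.7356   2.5418 -69.2066] linear [ 0.2307  0.0081 -0.004 ] rot [-0.364  -0.0011  0.0028]
```

```bash
python3 -m jog '[{"linear":[0.06,0.008,-0.004],"rotation":[-0.2,0,0],"grip":85},{"linear":[0.12,0.008,-0.004],"rotation":[-0.364,0,0.003],"grip":85},{"linear":[0.18,0.008,-0.004],"rotation":[-0.364,0,0.003],"grip":85},{"linear":[0.23,0.008,-0.004],"rotation":[-0.364,0,0.003],"grip":85},{"linear":[0.23,0.008,-0.004],"rotation":[-0.364,0,0.003],"grip":85},{"linear":[0.23,0.008,-0.004],"rotation":[-0.364,0,0.003],"grip":85}]'
python3 -c "
from go import *
to((581,244.5,89),-0.018)
import cv2
from rig import capture
a=[]
for n in ('scene','top'):
    p,d=capture(n);cv2.imwrite('pics/g_%s_full.png'%n,p[:,:,::-1]); a.append(cv2.resize(p[160:310,320:420] if n=='scene' else p[130:280,150:250],None,fx=4,fy=4)[:,:,::-1])
cv2.imwrite('pics/g.png',np.hstack(a))"
```

```text
time_s: 10.93
eef_pos: [581.3, 243.2, 150.1]
ee_rot: [0.707, 0.008, 0.708, -0.008]
force: [-0.5, -0.2, 0.3]
grip_width: 0.998
t 10.93 pos [581.3176 243.1577 150.0899] F [-0.4713 -0.2285  0.2965] jaw yaw -0.022868869480562017 w 0.9984793739552018 q [0.2105 0.6109 1.2618 0.     1.2705 0.2334]
delta [ -0.3176   1.3423 -61.0899] linear [ 0.2036  0.0045 -0.0009] rot [-0.0097 -0.003   0.0007]
```

View pics/g.png

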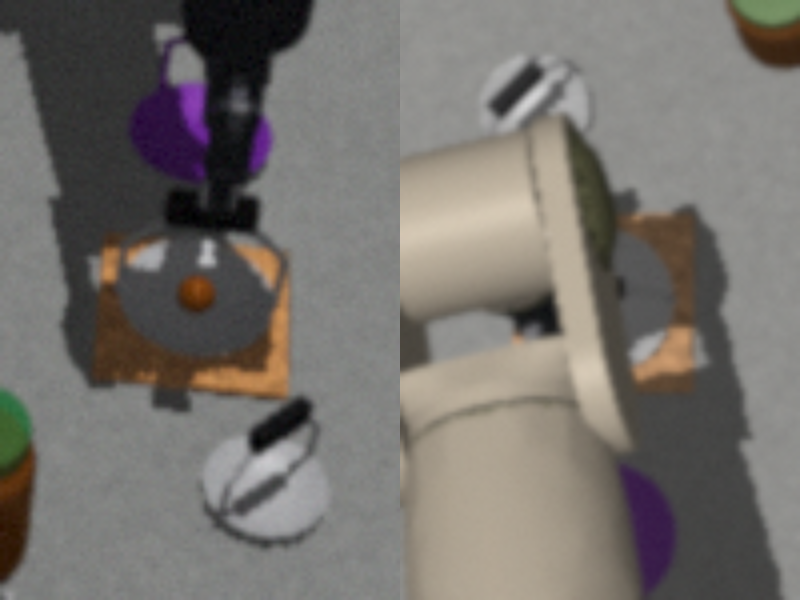

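```bash
python3 -c "
from h import *
for X in [(581,244,108),(625,243,163),(581,214,108),(581,274,108)]:
    p=proj('scene',X); print((p-[320,160])*4)"
```

```text
[208.24595817 210.66625468]
[217.07460366 202.17567667]
[161.81503164 206.42691997]
[254.88286087 214.92439587]
```

```bash
python3 -m jog '[{"linear":[0.06,0.0045,0],"rotation":[-0.01,-0.003,0],"grip":85},{"linear":[0.12,0.0045,0],"rotation":[-0.01,-0.003,0],"grip":70},{"linear":[0.17,0.0045,0],"rotation":[-0.01,-0.003,0],"grip":60},{"linear":[0.203,0.0045,0],"rotation":[-0.01,-0.003,0],"grip":50},{"linear":[0.203,0.0045,0],"rotation":[-0.01,-0.003,0],"grip":40},{"linear":[0.203,0.0045,0],"rotation":[-0.01,-0.003,0],"grip":32},{"linear":[0.203,0.0045,0],"rotation":[-0.01,-0.003,0],"grip":27},{"linear":[0.203,0.0045,0],"rotation":[-0.01,-0.003,0],"grip":24},{"linear":[0.203,0.0045,0],"rotation":[-0.01,-0.003,0],"grip":22}]' 30
python3 -c "
from go import *
to((581,244.5,89),-0.018)
import cv2
from rig import capture
a=[]
for n in ('scene','top'):
    p,d=capture(n); a.append(cv2.resize(p[160:310,320:420] if n=='scene' else p[130:280,150:250],None,fx=4,fy=4)[:,:,::-1])
cv2.imwrite('pics/g2.png',np.hstack(a))"
```

```text
time_s: 11.78
eef_pos: [582.3, 245.3, 91.6]
ee_rot: [0.709, 0.006, 0.706, -0.005]
force: [0.4, 0.3, -0.3]
grip_width: 0.257
t 11.78 pos [582.2981 245.2781  91.5722] F [ 0.3694  0.3121 -0.3457] jaw yaw -0.015991537041686637 w 0.256726080008464 q [ 0.2136  0.6715  1.3202 -0.0003  1.1454  0.2297]
delta [-1.2981 -0.7781 -2.5722] linear [ 0.0086 -0.0027 -0.0043] rot [ 0.004   0.0087 -0.0016]
```

View pics/g2.png

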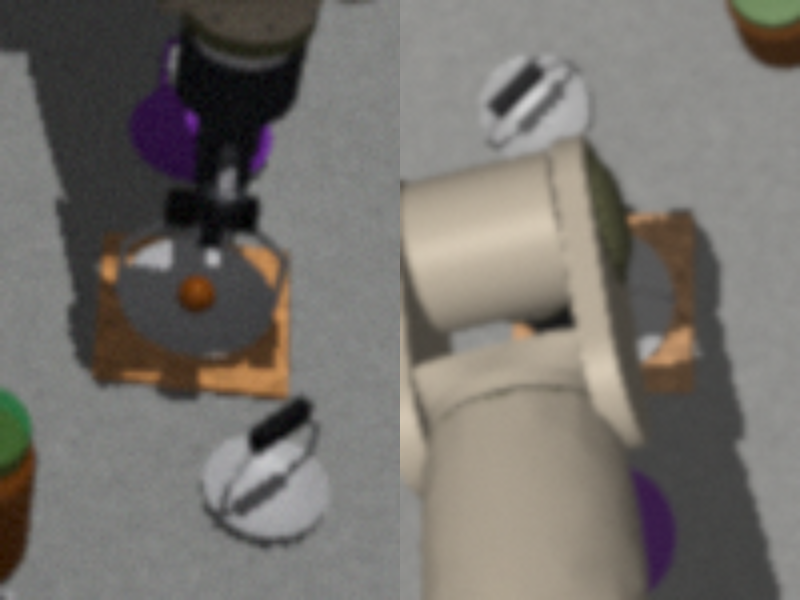

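```bash
python3 -m jog '[{"linear":[0.005,0,-0.004],"rotation":[0.004,0.0087,0],"grip":21},{"linear":[0.005,0,-0.004],"rotation":[0.004,0.0087,-0.001],"grip":20},{"linear":[0.005,0,-0.004],"rotation":[0.004,0.0087,-0.001],"grip":19},{"linear":[0.005,0,-0.004],"rotation":[0.004,0.0087,-0.001],"grip":18},{"linear":[0.005,0,-0.004],"rotation":[0.004,0.0087,-0.001],"grip":17},{"linear":[0.005,0,-0.004],"rotation":[0.004,0.0087,-0.001],"grip":16},{"linear":[0.005,0,-0.004],"rotation":[0.004,0.0087,-0.001],"grip":15},{"linear":[0.005,0,-0.004],"rotation":[0.004,0.0087,-0.001],"grip":13},{"linear":[0.005,0,-0.004],"rotation":[0.004,0.0087,-0.001],"grip":10},{"linear":[0.005,0,-0.004],"rotation":[0.004,0.0087,-0.001],"grip":5},{"linear":[0.005,0,-0.004],"rotation":[0.004,0.0087,-0.001],"grip":0},{"linear":[0.005,0,-0.004],"rotation":[0.004,0.0087,-0.001],"grip":0}]' 60
python3 -c "
from go import *
to((581,244.5,150),-0.018)
print(rot(sense()).as_matrix())
import cv2
from rig import capture
a=[]
for n in ('scene','top'):
    p,d=capture(n); a.append(cv2.resize(p[160:310,320:420] if n=='scene' else p[130:280,150:250],None,fx=4,fy=4)[:,:,::-1])
cv2.imwrite('pics/g3.png',np.hstack(a))"
```

```text
time_s: 12.88
eef_pos: [580.9, 245.3, 89.8]
ee_rot: [0.707, 0.006, 0.707, -0.006]
force: [-1.6, 0.0, 2.6]
grip_width: 0.179
t 12.88 pos [580.8797 245.3088  89.7543] F [-1.598   0.0261  2.6053] jaw yaw -0.017903837643882103 w 0.17852827359842785 q [0.2139 0.6735 1.322  0.0004 1.1468 0.2317]
delta [ 0.1203 -0.8088 60.2457] linear [-0.2008 -0.0027  0.0003] rot [ 0.0002 -0.0014 -0.0004]
[[-0.0007  0.0179  0.9998]
 [ 0.0002  0.9998 -0.0179]
 [-1.      0.0002 -0.0007]]
```

View pics/g3.png

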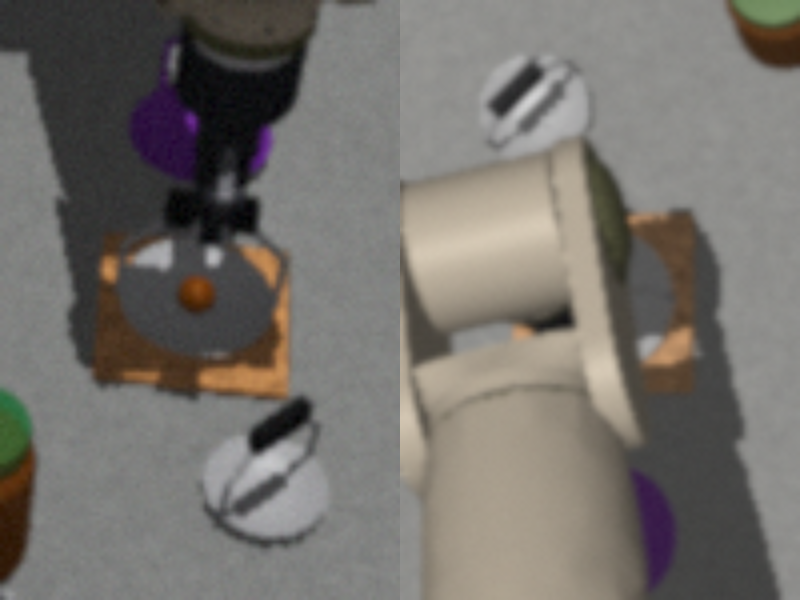

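```bash
python3 -m jog '[{"linear":[-0.002,0,0],"rotation":[0,0,0],"grip":0},{"linear":[-0.006,0,0],"rotation":[0,0,0],"grip":0},{"linear":[-0.012,0,0],"rotation":[0,0,0],"grip":0},{"linear":[-0.02,0,0],"rotation":[0,0,0],"grip":0},{"linear":[-0.03,0,0],"rotation":[0,0,0],"grip":0},{"linear":[-0.045,0,0],"rotation":[0,0,0],"grip":0},{"linear":[-0.06,0,0],"rotation":[0,0,0],"grip":0},{"linear":[-0.075,0,0],"rotation":[0,0,0],"grip":0},{"linear":[-0.09,0,0],"rotation":[0,0,0],"grip":0},{"linear":[-0.105,0,0],"rotation":[0,0,0],"grip":0},{"linear":[-0.12,0,0],"rotation":[0,0,0],"grip":0},{"linear":[-0.135,0,0],"rotation":[0,0,0],"grip":0},{"linear":[-0.15,0,0],"rotation":[0,0,0],"grip":0},{"linear":[-0.165,0,0],"rotation":[0,0,0],"grip":0},{"linear":[-0.18,0,0],"rotation":[0,0,0],"grip":0},{"linear":[-0.19,0,0],"rotation":[0,0,0],"grip":0},{"linear":[-0.197,0,0],"rotation":[0,0,0],"grip":0},{"linear":[-0.2,0,0],"rotation":[0,0,0],"grip":0},{"linear":[-0.2,0,0],"rotation":[0,0,0],"grip":0}]'
cat > look.py <<'E'
import sys
from go import *
import cv2
from rig import capture
from h import proj
def look(name,jaw=True):
    s=sense();r=rot(s).as_matrix();a=[];e=s["eef_pos"]
    print("tilt of tool x vs down (mrad)",1e3*r[0,0],1e3*r[1,0])
    for n in ('scene','top'):
        c=proj(n,e-np.array([0,0,70]));x,y=np.clip(c-[50,75],0,[459,269]).astype(int)
        p,d=capture(n);a.append(cv2.resize(p[y:y+150,x:x+100],None,fx=4,fy=4)[:,:,::-1]); print(n,"crop origin",x,y)
        cv2.imwrite(f"pics/{name}_{n}_full.png",p[:,:,::-1])
    cv2.imwrite(f"pics/{name}.png",np.hstack(a))
E
python3 -c "
from look import *
to(box(0,0,200),-0.018-np.pi/2)
look('lift')"
```

```text
time_s: 14.57
eef_pos: [580.9, 245.3, 149.9]
ee_rot: [0.707, 0.006, 0.707, -0.006]
force: [0.1, -0.1, -2.6]
grip_width: 0.178
t 14.57 pos [580.9483 245.3035 149.9   ] F [ 0.0861 -0.0554 -2.6271] jaw yaw -0.017910362316432903 w 0.17795795684383228 q [0.2139 0.6115 1.2612 0.0004 1.2693 0.2317]
delta [  37.0517 -482.3035   50.1   ] linear [-0.1675 -1.6052  0.1522] rot [-3.1414 -0.0005 -0.0012]
tilt of tool x vs down (mrad) -0.5240941508211638 0.2446220519642106
scene crop origin 321 144
top crop origin 145 128
```

View pics/lift.png

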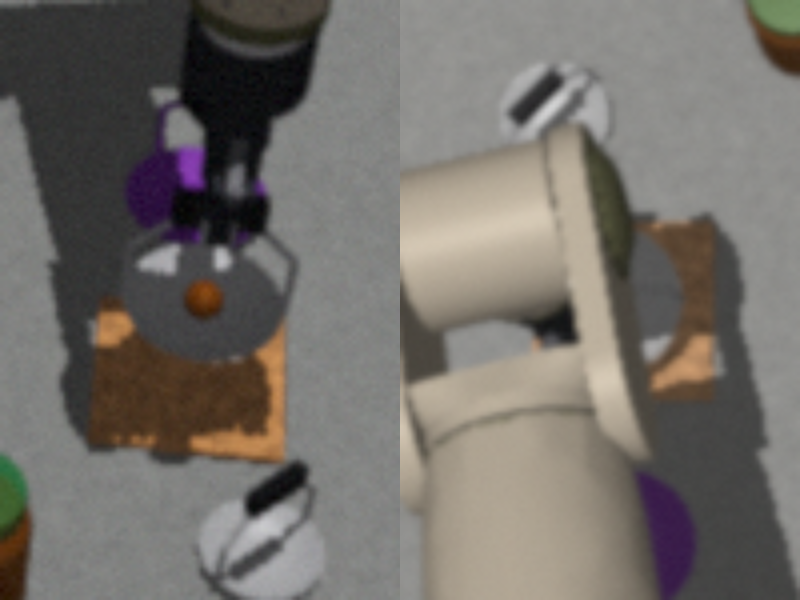

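```bash
python3 -m jog '[{"linear":[-0.002,0,0],"rotation":[-0.01,0,0],"grip":0},{"linear":[-0.006,0,0],"rotation":[-0.03,0,0],"grip":0},{"linear":[-0.012,0,0],"rotation":[-0.06,0,0],"grip":0},{"linear":[-0.02,0,0],"rotation":[-0.1,0,0],"grip":0},{"linear":[-0.03,0,0],"rotation":[-0.15,0,0],"grip":0},{"linear":[-0.04,0,0],"rotation":[-0.21,0,0],"grip":0},{"linear":[-0.05,0,0],"rotation":[-0.27,0,0],"grip":0},{"linear":[-0.06,0,0],"rotation":[-0.33,0,0],"grip":0},{"linear":[-0.07,0,0],"rotation":[-0.39,0,0],"grip":0},{"linear":[-0.08,0,0],"rotation":[-0.45,0,0],"grip":0},{"linear":[-0.09,0,0],"rotation":[-0.51,0,0],"grip":0},{"linear":[-0.1,0,0],"rotation":[-0.57,0,0],"grip":0},{"linear":[-0.108,0,0],"rotation":[-0.63,0,0],"grip":0},{"linear":[-0.114,0,0],"rotation":[-0.69,0,0],"grip":0},{"linear":[-0.118,0,0],"rotation":[-0.75,0,0],"grip":0},{"linear":[-0.12,0,0],"rotation":[-0.81,0,0],"grip":0},{"linear":[-0.12,0,0],"rotation":[-0.87,0,0],"grip":0},{"linear":[-0.12,0,0],"rotation":[-0.93,0,0],"grip":0},{"linear":[-0.12,0,0],"rotation":[-0.98,0,0],"grip":0},{"linear":[-0.12,0,0],"rotation":[-1,0,0],"grip":0}]'
python3 -c "
from look import *
to((580.9,245.3,186),-0.018-np.pi/2)
look('t1')"
```

```text
time_s: 16.33
eef_pos: [580.9, 245.3, 185.8]
ee_rot: [0.686, -0.169, 0.687, 0.17]
force: [0.2, -0.8, -1.1]
grip_width: 0.18
t 16.33 pos [580.8914 245.2669 185.8352] F [ 0.2174 -0.7658 -1.1111] jaw yaw 0.4843350796322716 w 0.1800144286356716 q [ 0.2139  0.5818  1.2145  0.0004  1.3461 -0.2706]
delta [0.0086 0.0331 0.1648] linear [-0.0005  0.0001  0.0001] rot [-2.1369 -0.0005 -0.0016]
tilt of tool x vs down (mrad) -0.801596638078661 0.19574043322598267
scene crop origin 322 135
top crop origin 143 126
```

View pics/t1.png

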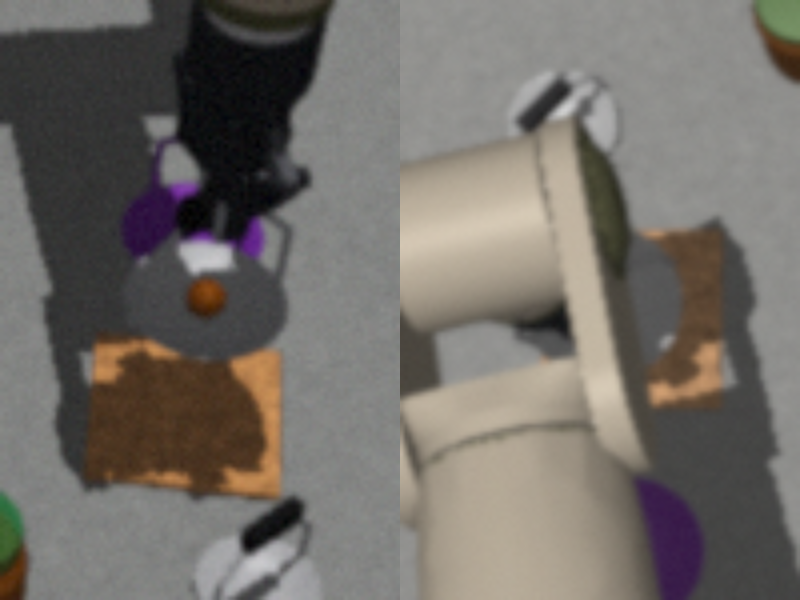

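```bash
python3 -m jog '[{"linear":[0,0,0],"rotation":[-0.02,0,0],"grip":0},{"linear":[0,0,0],"rotation":[-0.06,0,0],"grip":0},{"linear":[0,0,0],"rotation":[-0.12,0,0],"grip":0},{"linear":[0,0,0],"rotation":[-0.19,0,0],"grip":0},{"linear":[0,0,0],"rotation":[-0.27,0,0],"grip":0},{"linear":[0,0,0],"rotation":[-0.35,0,0],"grip":0},{"linear":[0,0,0],"rotation":[-0.43,0,0],"grip":0},{"linear":[0,0,0],"rotation":[-0.51,0,0],"grip":0},{"linear":[0,0,0],"rotation":[-0.59,0,0],"grip":0},{"linear":[0,0,0],"rotation":[-0.67,0,0],"grip":0},{"linear":[0,0,0],"rotation":[-0.75,0,0],"grip":0},{"linear":[0,0,0],"rotation":[-0.83,0,0],"grip":0},{"linear":[0,0,0],"rotation":[-0.91,0,0],"grip":0},{"linear":[0,0,0],"rotation":[-0.97,0,0],"grip":0},{"linear":[0,0,0],"rotation":[-1,0,0],"grip":0}]'
python3 -m jog '[{"linear":[0,0,0],"rotation":[-0.02,0,0],"grip":0},{"linear":[0,0,0],"rotation":[-0.06,0,0],"grip":0},{"linear":[0,0,0],"rotation":[-0.12,0,0],"grip":0},{"linear":[0,0,0],"rotation":[-0.19,0,0],"grip":0},{"linear":[0,0,0],"rotation":[-0.27,0,0],"grip":0},{"linear":[0,0,0],"rotation":[-0.35,0,0],"grip":0},{"linear":[0,0,0],"rotation":[-0.43,0,0],"grip":0},{"linear":[0,0,0],"rotation":[-0.51,0,0],"grip":0},{"linear":[0,0,0],"rotation":[-0.59,0,0],"grip":0},{"linear":[0,0,0],"rotation":[-0.67,0,0],"grip":0},{"linear":[0,0,0],"rotation":[-0.75,0,0],"grip":0},{"linear":[0,0,0],"rotation":[-0.83,0,0],"grip":0},{"linear":[0,0,0],"rotation":[-0.91,0,0],"grip":0},{"linear":[0,0,0],"rotation":[-0.97,0,0],"grip":0},{"linear":[0,0,0],"rotation":[-1,0,0],"grip":0},{"linear":[0,0,0],"rotation":[-1,0,0],"grip":0}]'
python3 -c "
from look import *
to(box(0,0,186),-0.018+np.pi/2)
look('t2')"
```

```text
time_s: 17.68
eef_pos: [580.9, 245.3, 185.8]
ee_rot: [0.623, -0.334, 0.623, 0.334]
force: [1.5, 0.2, -2.3]
grip_width: 0.176
time_s: 19.02
eef_pos: [580.9, 245.3, 185.8]
ee_rot: [0.521, -0.478, 0.521, 0.478]
force: [0.7, 0.1, -2.4]
grip_width: 0.179
t 19.02 pos [580.9001 245.2873 185.7859] F [ 0.6729  0.1002 -2.3642] jaw yaw 1.4853868891521345 w 0.17858620384601953 q [ 0.2139  0.5819  1.2144  0.0004  1.3461 -1.2716]
delta [  37.0999 -482.2873    0.2141] linear [-0.0011 -0.2604 -1.5912] rot [-0.1348  0.0003 -0.0017]
tilt of tool x vs down (mrad) -0.8462612650399493 0.2028010634499977
scene crop origin 322 135
top crop origin 143 126
```

View pics/t2.png

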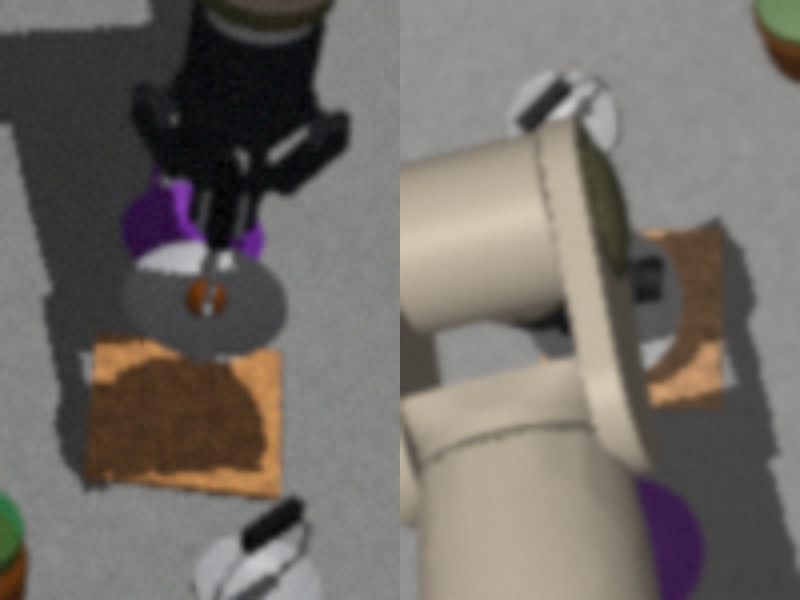

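```bash
python3 -m jog '[{"linear":[0,0,-0.0007],"rotation":[-0.01,0,0],"grip":0},{"linear":[0,0,-0.002],"rotation":[-0.025,0,0],"grip":0},{"linear":[0,-0.001,-0.004],"rotation":[-0.045,0,0],"grip":0},{"linear":[0,-0.001,-0.0067],"rotation":[-0.065,0,0],"grip":0},{"linear":[0,-0.002,-0.01],"rotation":[-0.085,0,0],"grip":0},{"linear":[0,-0.002,-0.014],"rotation":[-0.105,0,0],"grip":0},{"linear":[0,-0.003,-0.0187],"rotation":[-0.12,0,0],"grip":0},{"linear":[0,-0.004,-0.024],"rotation":[-0.13,0,0],"grip":0},{"linear":[0,-0.005,-0.03],"rotation":[-0.135,0,-0.001],"grip":0},{"linear":[0,-0.006,-0.0367],"rotation":[-0.135,0,-0.001],"grip":0},{"linear":[0,-0.007,-0.044],"rotation":[-0.135,0,-0.001],"grip":0},{"linear":[0,-0.0085,-0.052],"rotation":[-0.135,0,-0.001],"grip":0},{"linear":[0,-0.01,-0.06],"rotation":[-0.135,0,-0.001],"grip":0},{"linear":[0,-0.011,-0.068],"rotation":[-0.135,0,-0.001],"grip":0},{"linear":[0,-0.0125,-0.076],"rotation":[-0.135,0,-0.001],"grip":0},{"linear":[0,-0.014,-0.084],"rotation":[-0.135,0,-0.001],"grip":0},{"linear":[0,-0.015,-0.092],"rotation":[-0.135,0,-0.001],"grip":0},{"linear":[0,-0.0165,-0.1],"rotation":[-0.135,0,-0.001],"grip":0},{"linear":[0,-0.018,-0.108],"rotation":[-0.135,0,-0.001],"grip":0},{"linear":[0,-0.019,-0.116],"rotation":[-0.135,0,-0.001],"grip":0}]'
python3 -c "
from look import *
to(box(0,0,186),-0.018+np.pi/2)
print(sense()['dq'])
look('t3')"
```

```text
time_s: 20.78
eef_pos: [583.6, 209.9, 185.8]
ee_rot: [0.505, -0.495, 0.505, 0.495]
force: [0.2, 0.5, -2.4]
grip_width: 0.182
t 20.78 pos [583.6264 209.8648 185.8042] F [ 0.2016  0.4815 -2.4456] jaw yaw 1.5516872825308614 w 0.1816907505640295 q [ 0.1565  0.5582  1.2529  0.0002  1.3307 -1.3953]
delta [  34.3736 -446.8648    0.1958] linear [-0.0009 -0.143  -1.4871] rot [-0.0022  0.0003 -0.0005]
[-0.0466 -0.0203  0.0318  0.0002 -0.0126 -0.0479]
tilt of tool x vs down (mrad) -0.23149819954682016 0.17420765315645514
scene crop origin 309 135
top crop origin 156 125
```

View pics/t3.png

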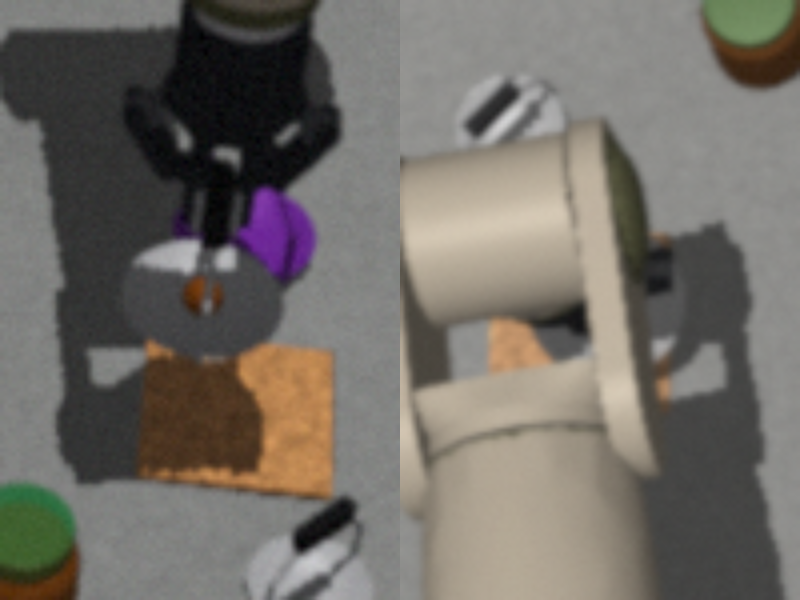

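```bash
python3 -m jog '[{"linear":[0,0,-0.001],"rotation":[0,0,0],"grip":0},{"linear":[0,0,-0.004],"rotation":[0,0,0],"grip":0},{"linear":[0,-0.001,-0.009],"rotation":[0,0,0],"grip":0},{"linear":[0,-0.0015,-0.016],"rotation":[0,0,0],"grip":0},{"linear":[0,-0.0025,-0.025],"rotation":[0,0,0],"grip":0},{"linear":[0,-0.0035,-0.036],"rotation":[0,0,0],"grip":0},{"linear":[0,-0.0045,-0.049],"rotation":[0,0,0],"grip":0},{"linear":[0,-0.006,-0.062],"rotation":[0,0,0],"grip":0},{"linear":[0,-0.007,-0.075],"rotation":[0,0,0],"grip":0},{"linear":[0,-0.0085,-0.088],"rotation":[0,0,0],"grip":0},{"linear":[0,-0.0095,-0.101],"rotation":[0,0,0],"grip":0},{"linear":[0,-0.011,-0.114],"rotation":[0,0,0],"grip":0},{"linear":[0,-0.012,-0.127],"rotation":[0,0,0],"grip":0},{"linear":[0,-0.0135,-0.14],"rotation":[0,0,0],"grip":0},{"linear":[0,-0.0145,-0.153],"rotation":[0,0,0],"grip":0},{"linear":[0,-0.016,-0.166],"rotation":[0,0,0],"grip":0},{"linear":[0,-0.017,-0.179],"rotation":[0,0,0],"grip":0},{"linear":[0,-0.0185,-0.192],"rotation":[0,0,0],"grip":0},{"linear":[0,-0.0195,-0.205],"rotation":[0,0,0],"grip":0},{"linear":[0,-0.021,-0.218],"rotation":[0,0,0],"grip":0}]'
python3 -m jog '[{"linear":[0,-0.001,-0.013],"rotation":[0,0,0],"grip":0},{"linear":[0,-0.0025,-0.026],"rotation":[0,0,0],"grip":0},{"linear":[0,-0.0035,-0.039],"rotation":[0,0,0],"grip":0},{"linear":[0,-0.005,-0.052],"rotation":[0,0,0],"grip":0},{"linear":[0,-0.006,-0.065],"rotation":[0,0,0],"grip":0},{"linear":[0,-0.0075,-0.078],"rotation":[0,0,0],"grip":0},{"linear":[0,-0.009,-0.091],"rotation":[0,0,0],"grip":0},{"linear":[0,-0.01,-0.104],"rotation":[0,0,0],"grip":0},{"linear":[0,-0.011,-0.117],"rotation":[0,0,0],"grip":0},{"linear":[0,-0.0125,-0.13],"rotation":[0,0,0],"grip":0},{"linear":[0,-0.0135,-0.142],"rotation":[0,0,0],"grip":0},{"linear":[0,-0.0145,-0.153],"rotation":[0,0,0],"grip":0},{"linear":[0,-0.0155,-0.163],"rotation":[0,0,0],"grip":0},{"linear":[0,-0.0165,-0.172],"rotation":[0,0,0],"grip":0},{"linear":[0,-0.017,-0.18],"rotation":[0,0,0],"grip":0},{"linear":[0,-0.018,-0.187],"rotation":[0,0,0],"grip":0},{"linear":[0,-0.0185,-0.193],"rotation":[0,0,0],"grip":0},{"linear":[0,-0.019,-0.197],"rotation":[0,0,0],"grip":0},{"linear":[0,-0.019,-0.199],"rotation":[0,0,0],"grip":0},{"linear":[0,-0.019,-0.2],"rotation":[0,0,0],"grip":0}]'
python3 -c "
from look import *
to(box(0,0,186),-0.018+np.pi/2)
look('t4')"
```

```text
time_s: 22.55
eef_pos: [588.7, 143.8, 185.8]
ee_rot: [0.505, -0.495, 0.505, 0.495]
force: [-0.2, -0.1, -2.4]
grip_width: 0.177
time_s: 24.22
eef_pos: [593.2, 83.7, 185.8]
ee_rot: [0.505, -0.495, 0.505, 0.495]
force: [-0.6, 0.6, -1.1]
grip_width: 0.176
t 24.22 pos [593.1992  83.7035 185.7794] F [-0.5965  0.5912 -1.0735] jaw yaw 1.5513513587051166 w 0.17615889493681083 q [-0.0552  0.5114  1.3276  0.0001  1.3029 -1.6066]
delta [  24.8008 -320.7035    0.2206] linear [-0.0009 -0.1034 -1.0672] rot [-0.0029  0.0002 -0.0007]
tilt of tool x vs down (mrad) -0.34881175878714865 0.10789089537333041
scene crop origin 260 133
top crop origin 204 120
```

View pics/t4.png

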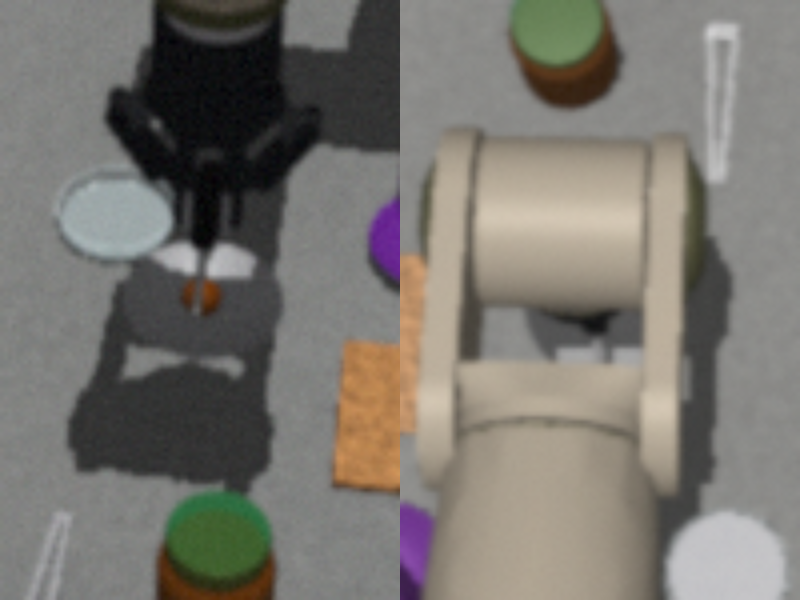

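```bash
python3 -m jog '[{"linear":[0,0,-0.001],"rotation":[0,0,0],"grip":0},{"linear":[0,0,-0.004],"rotation":[0,0,0],"grip":0},{"linear":[0,-0.001,-0.009],"rotation":[0,0,0],"grip":0},{"linear":[0,-0.0015,-0.016],"rotation":[0,0,0],"grip":0},{"linear":[0,-0.0025,-0.025],"rotation":[0,0,0],"grip":0},{"linear":[0,-0.0035,-0.036],"rotation":[0,0,0],"grip":0},{"linear":[0,-0.0045,-0.049],"rotation":[0,0,0],"grip":0},{"linear":[0,-0.006,-0.062],"rotation":[0,0,0],"grip":0},{"linear":[0,-0.007,-0.075],"rotation":[0,0,0],"grip":0},{"linear":[0,-0.0085,-0.088],"rotation":[0,0,0],"grip":0},{"linear":[0,-0.0095,-0.101],"rotation":[0,0,0],"grip":0},{"linear":[0,-0.011,-0.114],"rotation":[0,0,0],"grip":0},{"linear":[0,-0.012,-0.127],"rotation":[0,0,0],"grip":0},{"linear":[0,-0.0135,-0.14],"rotation":[0,0,0],"grip":0},{"linear":[0,-0.0145,-0.153],"rotation":[0,0,0],"grip":0},{"linear":[0,-0.016,-0.166],"rotation":[0,0,0],"grip":0},{"linear":[0,-0.017,-0.179],"rotation":[0,0,0],"grip":0},{"linear":[0,-0.0185,-0.192],"rotation":[0,0,0],"grip":0},{"linear":[0,-0.0195,-0.205],"rotation":[0,0,0],"grip":0},{"linear":[0,-0.021,-0.218],"rotation":[0,0,0],"grip":0}]'
python3 -m jog '[{"linear":[0,-0.001,-0.013],"rotation":[0,0,0],"grip":0},{"linear":[0,-0.0025,-0.026],"rotation":[0,0,0],"grip":0},{"linear":[0,-0.0035,-0.039],"rotation":[0,0,0],"grip":0},{"linear":[0,-0.005,-0.052],"rotation":[0,0,0],"grip":0},{"linear":[0,-0.006,-0.065],"rotation":[0,0,0],"grip":0},{"linear":[0,-0.0075,-0.078],"rotation":[0,0,0],"grip":0},{"linear":[0,-0.009,-0.091],"rotation":[0,0,0],"grip":0},{"linear":[0,-0.01,-0.104],"rotation":[0,0,0],"grip":0},{"linear":[0,-0.011,-0.117],"rotation":[0,0,0],"grip":0},{"linear":[0,-0.0125,-0.13],"rotation":[0,0,0],"grip":0},{"linear":[0,-0.0135,-0.143],"rotation":[0,0,0],"grip":0},{"linear":[0,-0.015,-0.156],"rotation":[0,0,0],"grip":0},{"linear":[0,-0.016,-0.169],"rotation":[0,0,0],"grip":0},{"linear":[0,-0.0175,-0.182],"rotation":[0,0,0],"grip":0},{"linear":[0,-0.0185,-0.195],"rotation":[0,0,0],"grip":0},{"linear":[0,-0.02,-0.208],"rotation":[0,0,0],"grip":0},{"linear":[0,-0.021,-0.221],"rotation":[0,0,0],"grip":0},{"linear":[0,-0.0225,-0.234],"rotation":[0,0,0],"grip":0},{"linear":[0,-0.0235,-0.247],"rotation":[0,0,0],"grip":0},{"linear":[0,-0.025,-0.26],"rotation":[0,0,0],"grip":0}]'
python3 -m jog '[{"linear":[0,-0.001,-0.013],"rotation":[0,0,0],"grip":0},{"linear":[0,-0.0025,-0.026],"rotation":[0,0,0],"grip":0},{"linear":[0,-0.0035,-0.039],"rotation":[0,0,0],"grip":0},{"linear":[0,-0.005,-0.052],"rotation":[0,0,0],"grip":0},{"linear":[0,-0.006,-0.065],"rotation":[0,0,0],"grip":0},{"linear":[0,-0.0075,-0.078],"rotation":[0,0,0],"grip":0},{"linear":[0,-0.009,-0.091],"rotation":[0,0,0],"grip":0},{"linear":[0,-0.01,-0.104],"rotation":[0,0,0],"grip":0},{"linear":[0,-0.011,-0.117],"rotation":[0,0,0],"grip":0},{"linear":[0,-0.0125,-0.13],"rotation":[0,0,0],"grip":0},{"linear":[0,-0.0135,-0.143],"rotation":[0,0,0],"grip":0},{"linear":[0,-0.015,-0.156],"rotation":[0,0,0],"grip":0},{"linear":[0,-0.016,-0.169],"rotation":[0,0,0],"grip":0},{"linear":[0,-0.0175,-0.182],"rotation":[0,0,0],"grip":0},{"linear":[0,-0.0185,-0.195],"rotation":[0,0,0],"grip":0},{"linear":[0,-0.02,-0.208],"rotation":[0,0,0],"grip":0},{"linear":[0,-0.021,-0.221],"rotation":[0,0,0],"grip":0},{"linear":[0,-0.0225,-0.234],"rotation":[0,0,0],"grip":0},{"linear":[0,-0.0235,-0.247],"rotation":[0,0,0],"grip":0},{"linear":[0,-0.025,-0.26],"rotation":[0,0,0],"grip":0}]'
python3 -m jog '[{"linear":[0,-0.001,-0.013],"rotation":[0,0,0],"grip":0},{"linear":[0,-0.0025,-0.026],"rotation":[0,0,0],"grip":0},{"linear":[0,-0.0035,-0.039],"rotation":[0,0,0],"grip":0},{"linear":[0,-0.005,-0.052],"rotation":[0,0,0],"grip":0},{"linear":[0,-0.006,-0.065],"rotation":[0,0,0],"grip":0},{"linear":[0,-0.0075,-0.078],"rotation":[0,0,0],"grip":0},{"linear":[0,-0.009,-0.091],"rotation":[0,0,0],"grip":0},{"linear":[0,-0.01,-0.104],"rotation":[0,0,0],"grip":0},{"linear":[0,-0.011,-0.117],"rotation":[0,0,0],"grip":0},{"linear":[0,-0.0125,-0.13],"rotation":[0,0,0],"grip":0},{"linear":[0,-0.0135,-0.142],"rotation":[0,0,0],"grip":0},{"linear":[0,-0.0145,-0.153],"rotation":[0,0,0],"grip":0},{"linear":[0,-0.0155,-0.163],"rotation":[0,0,0],"grip":0},{"linear":[0,-0.0165,-0.172],"rotation":[0,0,0],"grip":0},{"linear":[0,-0.017,-0.18],"rotation":[0,0,0],"grip":0},{"linear":[0,-0.018,-0.187],"rotation":[0,0,0],"grip":0},{"linear":[0,-0.0185,-0.193],"rotation":[0,0,0],"grip":0},{"linear":[0,-0.019,-0.197],"rotation":[0,0,0],"grip":0},{"linear":[0,-0.019,-0.199],"rotation":[0,0,0],"grip":0},{"linear":[0,-0.019,-0.2],"rotation":[0,0,0],"grip":0}]'
python3 -c "
from look import *
to(box(0,-0.6,186),-0.018+np.pi/2)
look('t5')"
```

```text
time_s: 25.98
eef_pos: [598.3, 17.9, 185.8]
ee_rot: [0.505, -0.495, 0.505, 0.495]
force: [-0.3, 0.1, -2.2]
grip_width: 0.178
time_s: 27.65
eef_pos: [604.2, -60.6, 185.8]
ee_rot: [0.505, -0.495, 0.505, 0.495]
force: [0.4, 0.1, -2.2]
grip_width: 0.181
time_s: 29.32
eef_pos: [610.3, -139.2, 185.8]
ee_rot: [0.505, -0.495, 0.505, 0.495]
force: [0.2, 0.9, -2.1]
grip_width: 0.173
time_s: 30.98
eef_pos: [614.8, -199.3, 185.7]
ee_rot: [0.505, -0.495, 0.505, 0.495]
force: [-0.4, -0.2, -1.9]
grip_width: 0.177
t 30.98 pos [ 614.7781 -199.2765  185.713 ] F [-0.3866 -0.1744 -1.9435] jaw yaw 1.5514270608531548 w 0.17739216867536975 q [-0.4944  0.6179  1.1551 -0.      1.3691 -2.0458]
delta [  3.1441 -38.3185   0.287 ] linear [-0.001  -0.013  -0.1275] rot [-0.0027  0.0003 -0.0008]
tilt of tool x vs down (mrad) -0.42023193264117964 0.17443764609764711
scene crop origin 152 129
top crop origin 310 109
```

View pics/t5.png

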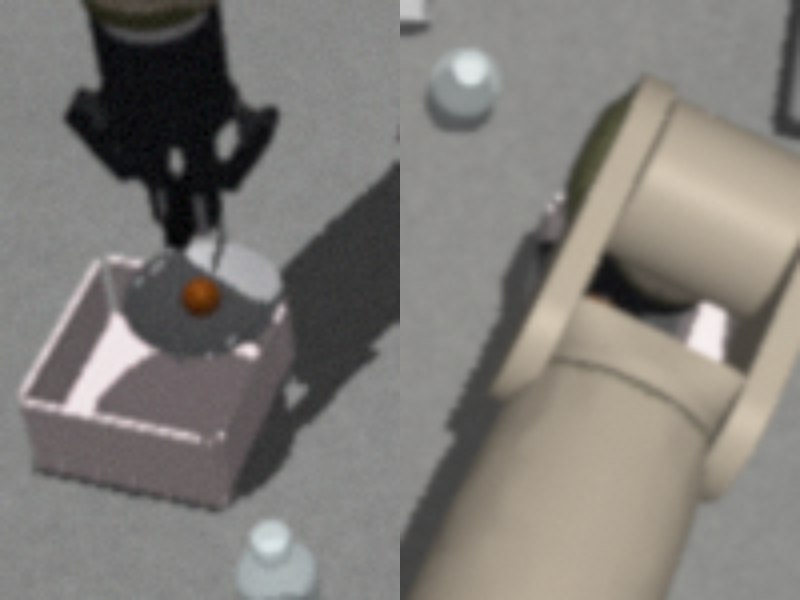

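```bash
python3 -m jog '[{"linear":[0,0,-0.001],"rotation":[0,0,0],"grip":0},{"linear":[0,0,-0.003],"rotation":[0,0,0],"grip":0},{"linear":[0,-0.001,-0.007],"rotation":[0,0,0],"grip":0},{"linear":[0,-0.0015,-0.013],"rotation":[0,0,0],"grip":0},{"linear":[0,-0.002,-0.021],"rotation":[0,0,0],"grip":0},{"linear":[0,-0.003,-0.03],"rotation":[0,0,0],"grip":0},{"linear":[0,-0.004,-0.039],"rotation":[0,0,0],"grip":0},{"linear":[0,-0.005,-0.048],"rotation":[0,0,0],"grip":0},{"linear":[0,-0.006,-0.057],"rotation":[0,0,0],"grip":0},{"linear":[0,-0.007,-0.066],"rotation":[0,0,0],"grip":0},{"linear":[0,-0.008,-0.075],"rotation":[0,0,0],"grip":0},{"linear":[0,-0.009,-0.084],"rotation":[0,0,0],"grip":0},{"linear":[0,-0.01,-0.093],"rotation":[0,0,0],"grip":0},{"linear":[0,-0.011,-0.102],"rotation":[0,0,0],"grip":0},{"linear":[0,-0.0115,-0.11],"rotation":[0,0,0],"grip":0},{"linear":[0,-0.012,-0.117],"rotation":[0,0,0],"grip":0},{"linear":[0,-0.0125,-0.122],"rotation":[0,0,0],"grip":0},{"linear":[0,-0.013,-0.125],"rotation":[0,0,0],"grip":0},{"linear":[0,-0.013,-0.1265],"rotation":[0,0,0],"grip":0},{"linear":[0,-0.013,-0.1275],"rotation":[0,0,0],"grip":0}]'
python3 -c "
from look import *
to(box(0,-0.6,114),-0.018+np.pi/2)
look('t6')"
```

```text
time_s: 32.75
eef_pos: [617.9, -237.5, 185.7]
ee_rot: [0.505, -0.495, 0.505, 0.495]
force: [-0.2, 0.1, -2.4]
grip_width: 0.178
t 32.75 pos [ 617.9307 -237.5266  185.7245] F [-0.2329  0.1357 -2.3815] jaw yaw 1.5514288221920391 w 0.17804927593439446 q [-0.5436  0.6551  1.0925 -0.      1.3944 -2.095 ]
delta [ -0.0085  -0.0683 -71.7245] linear [ 0.2391 -0.0001 -0.0003] rot [-0.0027  0.0004 -0.0008]
tilt of tool x vs down (mrad) -0.4147558673315843 0.22994877135212866
scene crop origin 137 129
top crop origin 324 107
```

View pics/t6.png

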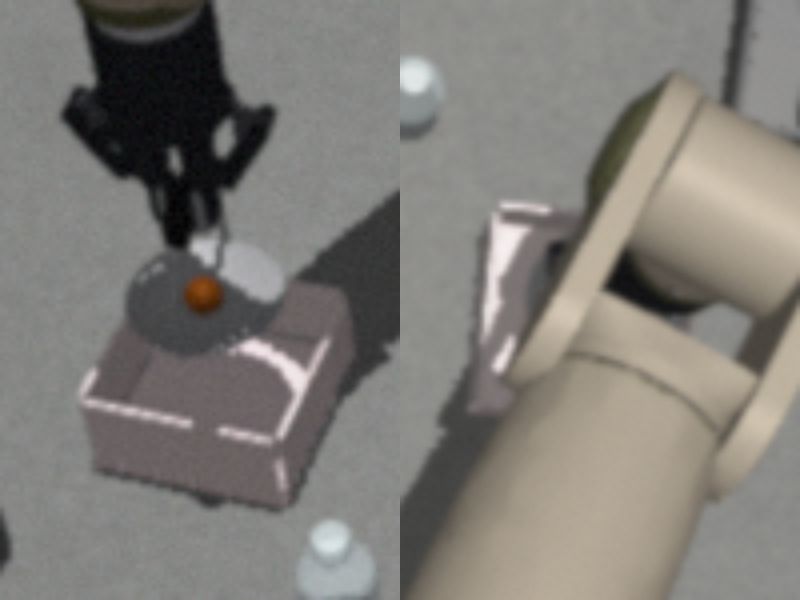

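```bash
python3 -m jog '[{"linear":[0.002,0,0],"rotation":[0,0,0],"grip":0},{"linear":[0.006,0,0],"rotation":[0,0,0],"grip":0},{"linear":[0.012,0,0],"rotation":[0,0,0],"grip":0},{"linear":[0.02,0,0],"rotation":[0,0,0],"grip":0},{"linear":[0.028,0,0],"rotation":[0,0,0],"grip":0},{"linear":[0.036,0,0],"rotation":[0,0,0],"grip":0},{"linear":[0.044,0,0],"rotation":[0,0,0],"grip":0},{"linear":[0.052,0,0],"rotation":[0,0,0],"grip":0},{"linear":[0.06,0,0],"rotation":[0,0,0],"grip":0},{"linear":[0.068,0,0],"rotation":[0,0,0],"grip":0},{"linear":[0.076,0,0],"rotation":[0,0,0],"grip":0},{"linear":[0.084,0,0],"rotation":[0,0,0],"grip":0},{"linear":[0.091,0,0],"rotation":[0,0,0],"grip":0},{"linear":[0.096,0,0],"rotation":[0,0,0],"grip":0},{"linear":[0.099,0,0],"rotation":[0,0,0],"grip":0},{"linear":[0.1,0,0],"rotation":[0,0,0],"grip":0}]'
python3 -c "
from look import *
to(box(0,-0.6,115),-0.018+np.pi/2)
look('t7')"
```

```text
time_s: 34.18
eef_pos: [617.9, -237.5, 155.6]
ee_rot: [0.505, -0.495, 0.505, 0.495]
force: [-1.3, -0.2, -2.3]
grip_width: 0.179
t 34.18 pos [ 617.8842 -237.457   155.5939] F [-1.342  -0.2112 -2.2903] jaw yaw 1.5515330865344872 w 0.1790909211363606 q [-0.5435  0.6771  1.1339 -0.0001  1.3311 -2.095 ]
delta [  0.038   -0.1379 -40.5939] linear [ 0.1353 -0.0002 -0.0005] rot [-0.0025  0.0005 -0.0011]
tilt of tool x vs down (mrad) -0.5569895879215525 0.25318191150652813
scene crop origin 139 136
top crop origin 322 109
```

View pics/t7.png

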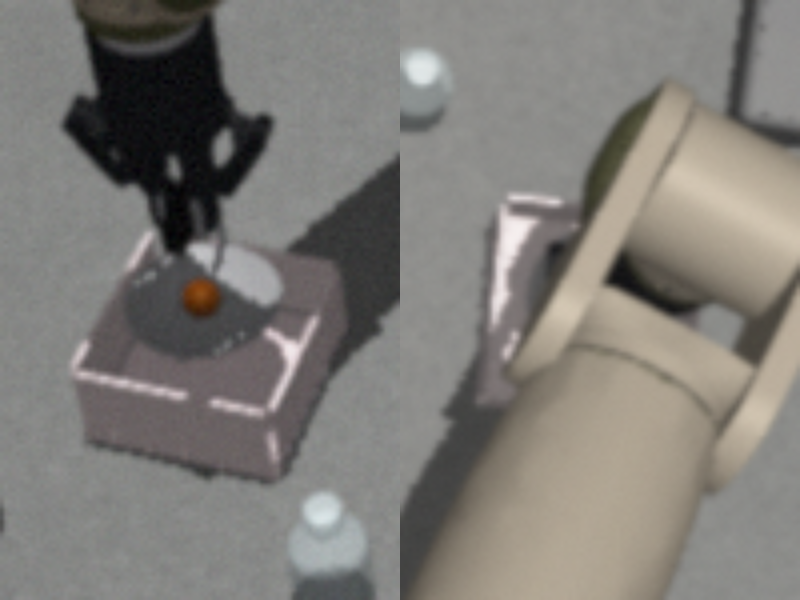

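```bash
python3 -m jog '[{"linear":[0.002,0,0],"rotation":[0,0,0],"grip":0},{"linear":[0.006,0,0],"rotation":[0,0,0],"grip":0},{"linear":[0.012,0,0],"rotation":[0,0,0],"grip":0},{"linear":[0.02,0,0],"rotation":[0,0,0],"grip":0},{"linear":[0.029,0,0],"rotation":[0,0,0],"grip":0},{"linear":[0.038,0,0],"rotation":[0,0,0],"grip":0},{"linear":[0.047,0,0],"rotation":[0,0,0],"grip":0},{"linear":[0.056,0,0],"rotation":[0,0,0],"grip":0},{"linear":[0.065,0,0],"rotation":[0,0,0],"grip":0},{"linear":[0.074,0,0],"rotation":[0,0,0],"grip":0},{"linear":[0.083,0,0],"rotation":[0,0,0],"grip":0},{"linear":[0.092,0,0],"rotation":[0,0,0],"grip":0},{"linear":[0.101,0,0],"rotation":[0,0,0],"grip":0},{"linear":[0.11,0,0],"rotation":[0,0,0],"grip":0},{"linear":[0.118,0,0],"rotation":[0,0,0],"grip":0},{"linear":[0.125,0,0],"rotation":[0,0,0],"grip":0},{"linear":[0.13,0,0],"rotation":[0,0,0],"grip":0},{"linear":[0.133,0,0],"rotation":[0,0,0],"grip":0},{"linear":[0.135,0,0],"rotation":[0,0,0],"grip":0},{"linear":[0.135,0,0],"rotation":[0,0,0],"grip":0}]'
python3 -c "
from look import *
to(box(0,-0.6,115),-0.018+np.pi/2)
look('t8')"
```

```text
time_s: 35.95
eef_pos: [617.9, -237.5, 115.2]
ee_rot: [0.505, -0.495, 0.505, 0.495]
force: [0.2, 0.7, -3.2]
grip_width: 0.176
t 35.95 pos [ 617.9353 -237.4607  115.2188] F [ 0.1961  0.678  -3.2098] jaw yaw 1.5515339907150425 w 0.17639566568891193 q [-0.5435  0.7129  1.1798 -0.      1.2492 -2.095 ]
delta [-0.0131 -0.1342 -0.2188] linear [ 0.0007  0.     -0.0004] rot [-0.0025  0.0003 -0.0007]
tilt of tool x vs down (mrad) -0.3713656936903953 0.17183641604662236
scene crop origin 141 146
top crop origin 319 111
```

View pics/t8.png

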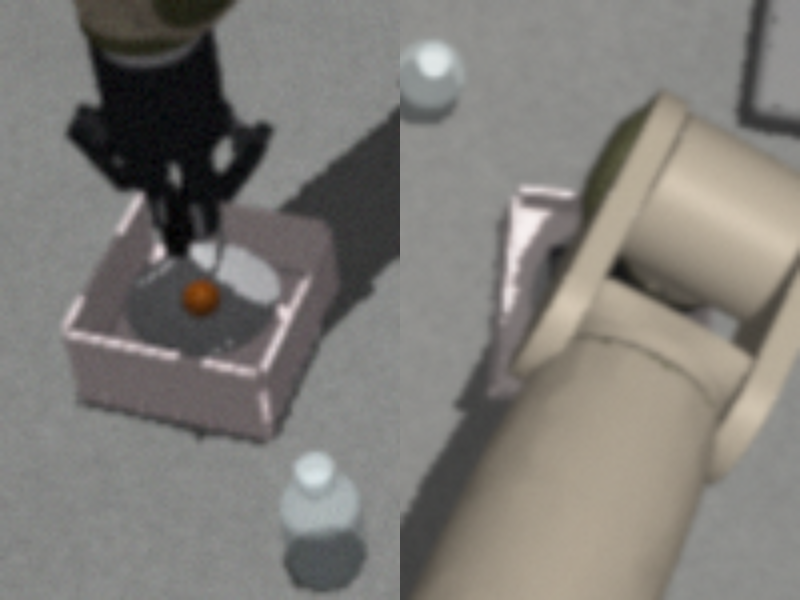

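View pics/t8_scene_full.png

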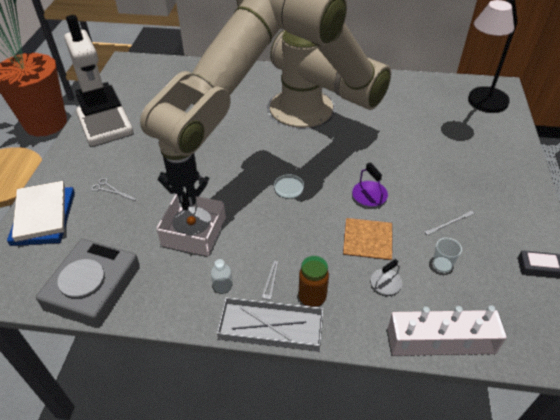

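```bash
python3 -c "
from h import *
f=lambda x,y:(141+(x+.5)/4-.5,146+(y+.5)/4-.5)
P=[plane('scene',f(*p),71) for p in[(66,332),(264,374),(333,225),(138,193)]]
for p in P: print(p)
print(np.mean(P,0)); print('ball',plane('scene',f(201,297),49.5))
print('dish L/R',plane('scene',f(125,303),48),plane('scene',f(281,290),48))"
```

```text
[ 674.67001759 -312.7055536    71.        ]
[ 693.38232777 -174.6965616    71.        ]
[ 556.47891544 -157.50141821   71.        ]
[ 543.00536074 -299.91232836   71.        ]
[ 616.88415539 -236.20396544   71.        ]
ball [ 614.72937128 -239.30654603   49.5       ]
dish L/R [ 625.34782052 -290.10762181   48.        ] [ 600.23551227 -186.82082275   48.        ]
```

```bash
python3 -m jog '[{"linear":[0,0,0],"rotation":[0,0,0],"grip":0},{"linear":[0,0,0],"rotation":[0,0,0],"grip":0},{"linear":[0,0,0],"rotation":[0,0,0],"grip":0},{"linear":[0,0,0],"rotation":[0,0,0],"grip":0},{"linear":[0,0,0],"rotation":[0,0,0],"grip":0},{"linear":[0,0,0],"rotation":[0,0,0],"grip":0}]'
python3 -c "
from rig import finish_job; print(finish_job())"
```

```text
time_s: 36.55
eef_pos: [618.0, -237.5, 115.4]
ee_rot: [0.505, -0.495, 0.505, 0.495]
force: [-1.1, -0.9, -2.2]
grip_width: 0.177
the job is handed in; nothing more can be done
None
```

I folded the three flaps upright, turned the steel dish a quarter turn, and handed the job in with the arm still holding the dish in the box, at 36.6 s of the 72 s allowed.

- **Flaps:** I pushed each one until it was firm against its stop (13–20 N). Both cameras showed all three upright before I fetched the dish, and the last scene picture showed the walls still standing.
- **Dish:** I picked up the larger steel one, from the cork mat, by its grip block. It turned 1.57 rad, with the tool within 1 mrad of level in every reading from the lift on. The ball was in the middle in every picture I took.
- **Final position:** going by the arm's own readings, the dish's underside is about 33 mm above the bench and its rim about 48 mm. The floor is at 12 mm and the flap tops at 70 mm. The last picture shows the dish inside the walls, and the other objects looked undisturbed.
- **Disagreement:** the final scene picture puts the ball and dish 2–4 mm from the box's centre. Touching the left and right flaps, and the arm's own position reading, suggest within about 1 mm. The camera calibration is only good to about 2 mm and there is about 12 mm of free space all round, so I left it there.

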